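# Jack up a microscope base by its lift lug and hold it on the lever

### The job

The isolator foot on the near side of the microscope, below its lift lug, is to be changed. Bring the small ratchet jack over without knocking the instrument, stand it flat on the bench with its saddle centred under the round-ended lift lug with the drilled mark, let go, and pump its lever with full strokes until the lug has risen at least 4 mm, but not more than 20 mm. Finish holding: keep the lever pressed fully down with the load on it, touch nothing of the microscope yourself, and leave the other things on the bench alone.

Things in the scene. Friction and masses are not known exactly. Their poses are not given: they have to be found in the camera images.
- microscope: Scanning microscope on a black granite base 300 x 300 x 60 mm, 60 mm above the bench on three disc feet 48 mm wide: two at +85 mm y, one at -100 mm y. Origin: on the bench below the granite's centre, z up. Its -y side has the lift lug and faces the free bench; a tall gantry (to 390 mm) stands on the +y half. The granite tips about the two +y feet; about 25 N at the lug lifts it.
- lift_point (a point): Centre of the flat UNDERSIDE of the steel lift lug, 112 mm above the bench at first: a level tongue 44 mm wide, 12 mm thick, its end round (radius 22 mm about this point), drilled mark (dark 13 mm disc in a ring) on top; 180 mm from the microscope's origin along its -y, 30 mm out of the granite. The thin square-ended bracket 115 mm along its -x is no lift point. Axes as the microscope's.
- jack: Loose steel ratchet jack, 0.9 kg. Origin: on its underside below the saddle; z up, +x to the saddle end, lever towards -x. Base 8 mm thick, 70 mm wide, from x = +32 to -168 mm. Column housing 36 mm square, 70 mm high about the saddle's axis; gear cheeks 39 mm wide over all, back to x = -69 mm, 72 mm high. Centre of mass at about x = -57 mm. Slides and lifts freely when it carries no load.
- saddle_top (a point): Centre of the top of the jack's saddle, a flat steel disc 32 mm across, 90 mm above the jack's underside when fully down (22 mm below the lug). Moves up with saddle.
- lever_socket (a point): Centre of the lever's square steel socket, 22 mm wide (across the jack) and high, free on both sides from 75 to 130 mm behind the saddle: the place to hold and carry the jack. Lever up: 90 mm behind the saddle, 66 mm above the jack's underside. Lifted by it, the jack hangs on the lever's upper stop and stays about level in a firm grip.
- lever_grip (a point): Point to press: middle of the top of the rubber grip (68 mm long, 26 mm wide, 20 mm thick) at the lever's end, 145 mm from the pivot. Lever up: 181 mm behind the saddle, 104 mm above the bench; fully down: 190 mm behind, 39 mm above. It swings about the pivot, 46 mm behind the saddle and 52 mm up.
- lever (a joint): Angle of the pump lever in rad: 0 up (a spring returns it there when let go), 0.46 fully down on its stop. Pressing the grip takes about 3 to 6 N without load and 8 to 12 N with the lug on the saddle. To be held fully down.
- saddle (a joint): Rise of the saddle in m, 0 at first. Each full stroke (lever to 0.46 and back up) gains one ratchet tooth, 9 mm; one short of about 0.38 may gain none. At the bottom of a stroke the saddle is 2 to 3 mm above its tooth; the load settles back onto it when the lever rises. Three full strokes, the third held down, leave the lug about 6 mm up, four about 16 mm.
- spare_foot: Bystander: spare isolator foot, disc ends 48 mm across, 60 mm high. Origin: centre of its underside.
- spirit_level: Bystander: aluminium spirit level 200 x 24 x 36 mm, lying. Origin: centre of its underside.
- cleaner_jar: Bystander: brown glass jar with black cap, 60 mm across, 85 mm high. Origin: centre of its underside.
- screwdriver: Bystander: screwdriver lying on the bench, black handle. Origin: centre of its underside.

How it is judged:
On the way, in this order (a step that is already met when the one before it is completed fails the run):
1. the jack stands flat on the bench, let go, not yet pumped, its saddle centred under the lift point (horizontal distance between saddle_top and lift_point below 0.01 m and height (world z) of jack below 0.002 m and angle between jack's own z axis and vertical below 0.04 rad and value of joint saddle below 0.008 m and contact force between the fingers and jack below 0.5 N), for 0.3 s.
2. pumped up: the saddle carries the lug (contact force between jack and microscope above 12 N and height (world z) of lift_point above 0.113 m), for 0.2 s.
At the end, for the whole second after the job is handed in: The fingers hold the lever down (over 0.41 of its 0.46 rad) with more than 3 N; the lug is 4 to 20 mm up with over 12 N on the saddle, saddle and lift point within 12 mm in plan; the jack is flat on the bench (0.04 rad) and no part of the robot touches the microscope (value of joint lever above 0.41 rad and contact force between the fingers and jack above 3 N and height (world z) of lift_point between 0.116 and 0.132 m and contact force between jack and microscope above 12 N and horizontal distance between saddle_top and lift_point below 0.012 m and angle between jack's own z axis and vertical below 0.04 rad and height (world z) of jack below 0.002 m and contact force between each of the fingers, the arm and microscope below 0.5 N); the arm keeps its last pose, push and grip.
It fails at once if the jack knocks or shoves the microscope with more than 10 N before it is pumped up (contact force between jack and microscope above 10 N and value of joint saddle below 0.006 m).
It fails at once if the robot itself pushes the microscope with more than 5 N (contact force between any of the arm, the fingers and microscope above 5 N).
It fails at once if the lug is raised by more than 20 mm (height (world z) of lift_point above 0.132 m).
It fails at once if one of the other things on the bench is pushed away by more than 20 mm (distance of any of spare_foot, spirit_level, cleaner_jar, screwdriver from where it was at the start of the episode above 0.02 m).
It also fails if it takes over 58 s, if anything falls off the work surface, if the arm or the gripper's body presses on something with over 40 N, if the wrist force passes 120 N, or if a joint passes its speed limit or range.

### The arm

A 6-joint arm with a two-finger parallel gripper is mounted at the origin on the work surface. World frame = base frame: x ahead of the robot, y to its left, z up, the work surface at z = 0. Lengths are in m, angles in rad, forces in N, time in s.
With the tool pointing down it reaches from about 0.35 to 0.975 m from the base axis. Payload 4.9 kg.
Tool frame: the origin (TCP) lies at the very end of the fingers, on their centre line; the grasp point (between the pads) lies 19 mm behind it; z points along the fingers, y is the direction in which the jaws open and shut (so a half turn about z gives the same grasp; the last joint's range is limited). The gripper opens to 85 mm and grips with 20 to 120 N. Pads are 22 mm wide; open, the fingers measure 114 mm over their backs; the gripper's body (76 mm by 85 mm) begins 54 mm behind the grasp point. The pads swing forward as they close: fully open they stand 13 mm farther back than shut.
Start: joints at [1.199, 0.053, 1.613, -0, 1.476, -0.119], TCP at [0.156, 0.605, 0.231] pointing down, gripper open.
Joint ranges: [-3.01, 3.01], [-1.01, 2.22], [0.06, 2.58], [-1.02, 4.17], [0.09, 2.62], [-3.14, 3.14]. Speed limits (rad/s): [2.57, 2.57, 3.14, 3.14, 3.14, 3.14].

### API

Orientations are given as a rotation vector (axis times angle).
In Python, from station import ctrl gives the robot as it stands.
- The arm moves only by the tool step_arm, never from a script. Its argument "moves" is a list of rows, each a list of 5 numbers: the opening, from 0 (shut) to 1 (fully open), then the shift along the world's x, y, z in m, then the turn about the world's z in degrees. A call has 1 to 20 rows; each row shifts and turns the pose as measured when the row begins; what a row does not reach is not made up. A row lasts 1/8 s, in which the tool goes at most 62.5 mm and 10.7 degrees, less where a joint would pass 70% of its speed; a pose out of reach is approached as far as the arm can. A call is refused whole if a number of a shift passes 0.0625 or a number of a turn 10.7, either way. A call with a gripper value outside its range is refused whole. The fingers move at their own pace and stop on an object; "newtons" is the grip in N (left out, the last holds). Time passes only in rows, so rows that do not move let the fingers close. It gives the time, the measured TCP pose, the force and the opening at its end, in the units of the state.
- ctrl.get_obs(): the state, without advancing time (a new reading comes with each control period).
- ctrl.get_image(name): name is "scene" or "top" or "wrist"; returns a dict with "color" (384x512x3 uint8, red, green, blue), "camera_matrix" (3x3 intrinsics, pixels), "k1" (the pictures are not rectified: a ray, as slopes to the right and down, at radius r is drawn at 1 + k1 r^2 times it, then the intrinsics apply), "R" (3x3) and "t" (3): a world point X has camera coordinates R X + t; the wrist camera has in their place "T_tool_cam" (4x4, takes a point from camera to tool coordinates, whose origin is the TCP and whose axes are the flange's). Camera axes: x right, y down, z forward; pixel columns grow to the right and rows downward; lengths in m; the calibration is good to about 2 mm. A picture is of the moment at which its call begins: read the wrist's pose just before it. There is no depth.
- ctrl.finish_job(): hands the job in, once; it reports no verdict.
Trained networks look in a picture, given as the dict that the camera call returned (one of the last four; its "shot" number tells which), for a name from the list of things; names that differ only in an ending like _2 or _b are one class to them, and where a whole thing is asked for, a point or a joint stands for the part that bears it (a point fixed in the world has none). Each returns a list of dicts, best first, with "p" (0 to 1); they miss things now and then, are a little off and sometimes report something else, mostly with a low value. They report only what shows in the picture. A call takes as long as a camera call.
- ctrl.spot_in(picture, query): "bbox" ([left, top, right, bottom] in pixels, round what is visible of it).
The state is a dict: "t": time; "q": joint angles; "dq": joint speeds; "effort": joint torques, N m; "tool_pos": TCP position; "tool_rot": TCP orientation; "contact_force": force on the tool from outside, world axes, zero at the start; "wrist_torque": the same for the moment, N m; "opening": finger opening in m.
Only numpy, scipy, OpenCV 4.12 (cv2) and the standard library are available. Lean on these libraries where they do the work, as an engineer would, in place of code of your own. Each camera call takes 0.05 s, during which the arm holds its last target.

## Working session

There is one attempt and no reset: what is moved stays moved. The work goes in short steps, Python scripts to look and compute and a tool call to move; the robot and the scene stay as the last step left them, time stands still between calls to the robot, and variables do not carry over. Pictures are saved under pics/ and viewed, and the job is handed in when it is done.

Besides the shell and the picture viewer there is one more tool, called after "Call:" as name([rows], argument=value, ...), one row to a line, values as JSON. step_arm: Moves the arm, as the interface text tells. Its arguments: {"type":"object","properties":{"moves":{"type":"array","items":{"type":"array","items":{"type":"number"}}},"newtons":{"type":"number"}},"required":["moves"]}

```bash
ls; mkdir -p pics
python3 - <<'E'
from station import ctrl
import cv2,pickle
o=ctrl.get_obs(); print(o)
P={}
for n in("scene","top"):
    p=ctrl.get_image(n); P[n]=p
    cv2.imwrite(f"pics/{n}0.png",cv2.resize(p["color"][:,:,::-1],(800,600),interpolation=cv2.INTER_CUBIC))
    print(n,p["camera_matrix"],p["k1"],p["R"],p["t"],p["shot"])
    for q in("jack","microscope","lift_point","saddle_top","lever_socket","lever_grip","spare_foot","spirit_level","cleaner_jar","screwdriver"):
        r=ctrl.spot_in(p,q)
        print(q,[(round(a["p"],2),[round(v,1) for v in a["bbox"]]) for a in r[:2]])
pickle.dump(P,open("p0.pkl","wb"))
E
```

```text
pics
{'t': 0.0, 'q': array([ 1.19898468e+00,  5.33767717e-02,  1.61420279e+00, -1.68808311e-05,
        1.47598124e+00, -1.19001961e-01]), 'dq': array([-0.00191371,  0.00018691,  0.00060515,  0.00032239, -0.00057189,
        0.00018687]), 'effort': array([-6.19129441e-04, -3.93701613e+01, -3.70162153e+01, -2.19656081e-04,
        7.19216492e-03,  1.73900003e-05]), 'tool_pos': array([0.15612173, 0.60458849, 0.23010514]), 'tool_rot': array([-3.95994916e-01, -3.11606830e+00,  3.00491055e-03]), 'contact_force': array([-0.88380994,  1.10482256,  1.18507934]), 'wrist_torque': array([ 0.05200534,  0.08140212, -0.05050631]), 'opening': 0.08591676442127179}
scene [[349.02480221   0.         257.57294148]
 [  0.         349.02480221 189.38414446]
 [  0.           0.           1.        ]] -0.0635692586968855 [[ 0.2532529   0.96728608 -0.01485249]
 [ 0.54886453 -0.15631146 -0.82116652]
 [-0.79662456  0.1998108  -0.57049536]] [-0.16938369 -0.25305398  1.60257564] 1
jack [(0.81, [235.6, 177.6, 276.4, 235.6])]
microscope [(0.76, [312.4, 80.0, 437.9, 207.5])]
lift_point [(0.79, [312.3, 83.5, 444.3,
[... 542 characters left out ...]
94572617 [[-0.01070835 -0.99991388  0.00758766]
 [-0.98155952  0.00906286 -0.1909418 ]
 [ 0.19085659 -0.00949241 -0.98157203]] [0.01389039 0.61658061 1.21122054] 2
jack [(0.89, [235.6, 136.0, 277.8, 234.9])]
microscope []
lift_point [(0.8, [0.9, 140.5, 165.7, 281.0])]
saddle_top [(0.45, [254.5, 210.1, 270.9, 226.9])]
lever_socket [(0.77, [241.2, 136.8, 265.4, 212.9])]
lever_grip [(0.66, [245.5, 136.9, 263.9, 203.7]), (0.47, [377.7, 160.7, 436.2, 193.4])]
spare_foot [(0.52, [403.3, 210.6, 427.5, 231.3])]
spirit_level [(0.81, [335.6, 108.2, 346.7, 179.3])]
cleaner_jar [(0.74, [397.8, 246.4, 423.3, 270.9]), (0.73, [376.2, 159.9, 440.0, 195.4])]
screwdriver [(0.85, [405.7, 161.4, 436.8, 181.5])]
```

View pics/scene0.png

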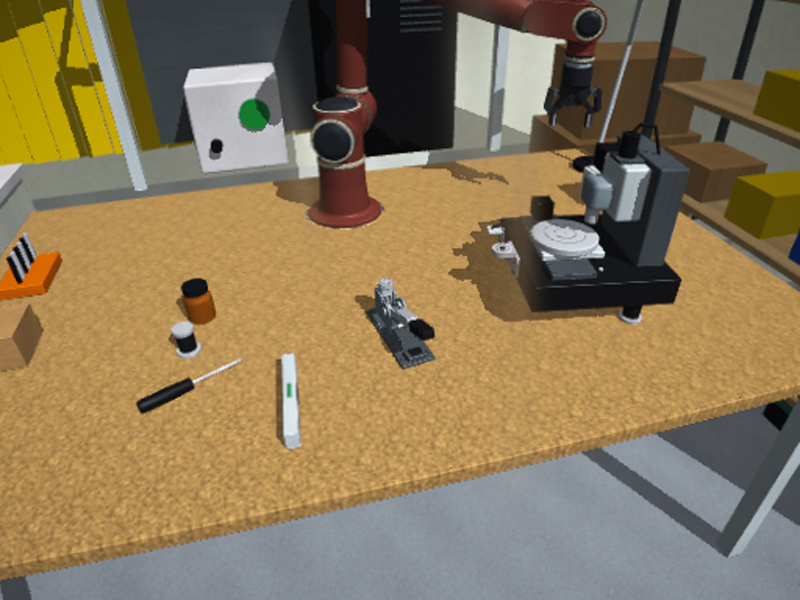

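View pics/top0.png

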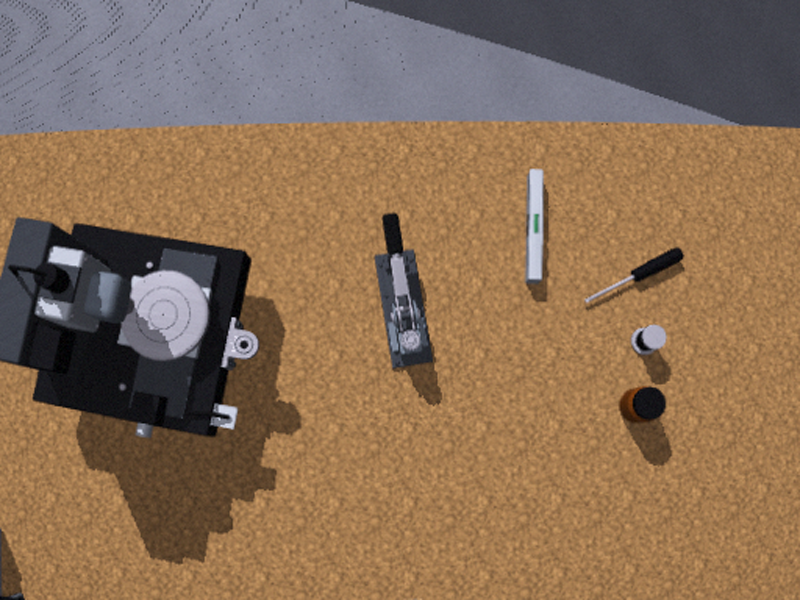

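```bash
cat > h.py <<'E'
import numpy as np,cv2,pickle
def ray(p,uv,T=None):
    K=p["camera_matrix"];k=p["k1"]
    d=np.array([(uv[0]-K[0,2])/K[0,0],(uv[1]-K[1,2])/K[1,1]])
    s=d.copy()
    for _ in range(30): s=d/(1+k*(s@s))
    v=np.array([s[0],s[1],1.])
    if T is None: return -p["R"].T@p["t"], p["R"].T@v
    return T[:3,3],T[:3,:3]@v
def onz(p,uv,z,T=None):
    c,v=ray(p,uv,T); return c+v*(z-c[2])/v[2]
def proj(p,X,T=None):
    if T is None: c=p["R"]@np.asarray(X)+p["t"]
    else: c=T[:3,:3].T@(np.asarray(X)-T[:3,3])
    s=c[:2]/c[2]; s=s*(1+p["k1"]*(s@s)); K=p["camera_matrix"]
    return np.array([K[0,0]*s[0]+K[0,2],K[1,1]*s[1]+K[1,2]])
def crop(img,x0,y0,x1,y1,name):
    c=img[y0:y1,x0:x1,::-1]; s=min(800/c.shape[1],600/c.shape[0])
    cv2.imwrite(name,cv2.resize(c,None,fx=s,fy=s,interpolation=cv2.INTER_CUBIC)); print(name,"scale",s)
E
python3 - <<'E'
from h import *
P=pickle.load(open("p0.pkl","rb"))
crop(P["top"]["color"],100,130,300,260,"pics/topcrop.png")
crop(P["scene"]["color"],225,130,345,240,"pics/scenecrop.png")
E
```

```text
pics/topcrop.png scale 4.0
pics/scenecrop.png scale 5.454545454545454
```

View pics/topcrop.png

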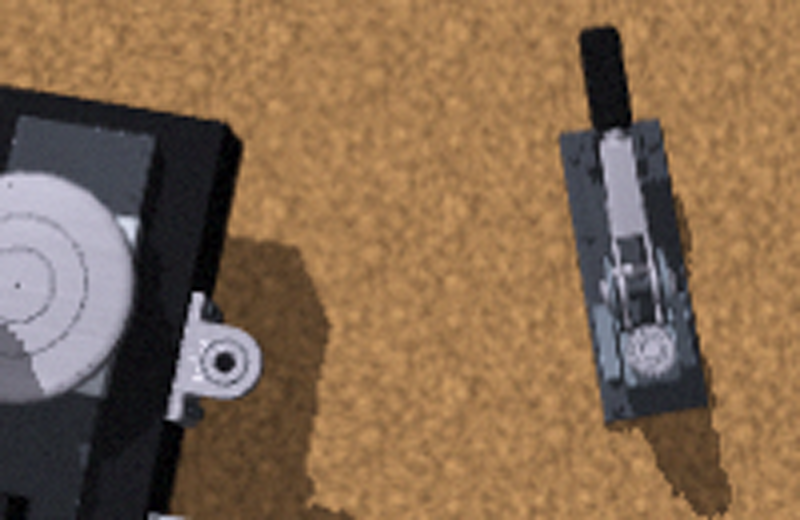

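View pics/scenecrop.png

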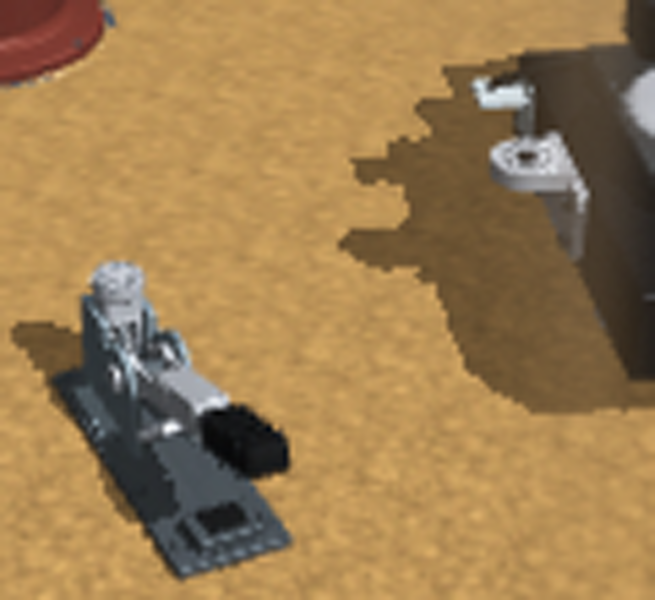

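Run:
```python
from h import *
P=pickle.load(open("p0.pkl","rb"));t=P["top"];s=P["scene"]
c=lambda x,y:(100+x/4-.0,130+y/4)
cs=lambda x,y:(225+x/5.4545,130+y/5.4545)
lug=onz(t,c(225,361),.124);print("lug top",lug, "scene",onz(s,cs(526,156),.124))
sad=onz(t,c(651,349),.09);print("sad",sad,"scene",onz(s,cs(119,276),.09))
C=[onz(t,c(*q),.008) for q in((607,424),(709,407),(661,120),(561,135))]
for q in C: print(q)
d=(C[0]+C[1]-C[2]-C[3])/2; print("yaw jack",np.degrees(np.arctan2(d[1],d[0])),np.linalg.norm(d))
e=C[0]-C[1];print("w",np.linalg.norm(e),np.degrees(np.arctan2(e[1],e[0])))
g=(C[0]+C[1])/2-.032*d/np.linalg.norm(d);print("sad from base",g)
f=lambda x,y:(x*.64,y*.64)
A=onz(t,f(76,224),.12);B=onz(t,c(222,123),.12);D=onz(t,f(213,436),.12);E_=onz(t,f(34,400),.12)
for a,b in((A,B),(B,D),(D,E_)):
    v=b-a;print(np.linalg.norm(v),np.degrees(np.arctan2(v[1],v[0])))
print(A,B,D,E_)
```

```text
lug top [0.5285099  0.25851723 0.124     ] scene [0.53314512 0.25714848 0.124     ]
sad [ 0.53853718 -0.00169747  0.09      ] scene [ 0.54401336 -0.00154671  0.09      ]
[0.49985131 0.02655681 0.008     ]
[ 0.5104494  -0.04111182  0.008     ]
[ 0.70660281 -0.01189453  0.008     ]
[0.69669986 0.05620945 0.008     ]
yaw jack -171.48069293470022 0.1986933643116858
w 0.06849352005040193 98.90121470823125
sad from base [ 0.53679727 -0.00253694  0.008     ]
0.2908507313443526 -100.15012791664543
0.2956344708585135 172.24818507633512
0.3040883349568031 80.05529338428185
[0.73027576 0.5518835  0.12      ] [0.67901972 0.26558476 0.12      ] [0.38608687 0.30546063 0.12      ] [0.43860223 0.60497999 0.12      ]
```

Call:
step_arm([
  [1, 0.016, -0.05, 0.005, 1.5],
  [1, 0.016, -0.05, 0.005, 1.5],
  [1, 0.016, -0.05, 0.005, 1.5],
  [1, 0.016, -0.05, 0.005, 1.5],
  [1, 0.016, -0.05, 0.005, 1.5],
  [1, 0.016, -0.05, 0.005, 1.5],
  [1, 0.04, -0.05, 0, 1.5],
  [1, 0.04, -0.05, 0, 1.5],
  [1, 0.04, -0.05, 0, 1.5],
  [1, 0.04, -0.05, 0, 1.5],
  [1, 0.04, -0.05, 0, 1.5],
  [1, 0.045, -0.01, -0.01, 1.5],
  [1, 0.045, -0.01, -0.01, 1.5],
  [1, 0.045, -0.01, -0.01, 1.5],
  [1, 0.045, -0.01, -0.01, 1.5],
])

```text
t: 2.98
tool_pos: [0.6337, 0.0068, 0.2251]
tool_rot: [-0.241, 3.114, 0.005]
contact_force: [0.3, 0.4, 0.2]
opening: 0.0854
```

```bash
cat >> h.py <<'E'
from scipy.spatial.transform import Rotation as Ro
def wristT(o,p):
    T=np.eye(4);T[:3,:3]=Ro.from_rotvec(o["tool_rot"]).as_matrix();T[:3,3]=o["tool_pos"]
    return T@p["T_tool_cam"]
E
python3 - <<'E'
from h import *
from station import ctrl
o=ctrl.get_obs();p=ctrl.get_image("wrist")
pickle.dump((o,p),open("w1.pkl","wb"))
T=wristT(o,p);print(np.round(p["T_tool_cam"],3),T[:3,3])
im=p["color"].copy()
y=np.radians(-171.5)
for X in((.629,.0113,.066),(.54,-.002,.09),(.54+.181*.989,-.002+.181*.148,.104)):
    u=proj(p,X,T);print(u);cv2.drawMarker(im,tuple(int(v) for v in u),(255,0,0),0,8,1)
crop(im,0,0,512,384,"pics/w1.png")
E
```

```text
[[ 0.    -0.951 -0.309  0.078]
 [ 1.     0.    -0.     0.001]
 [ 0.001 -0.309  0.951 -0.144]
 [ 0.     0.     0.     1.   ]] [ 0.55392295 -0.0052848   0.36723445]
[255.12439267 164.00342793]
[256.75331973  62.66699867]
[254.70407822 268.01333423]
pics/w1.png scale 1.5625
```

View pics/w1.png

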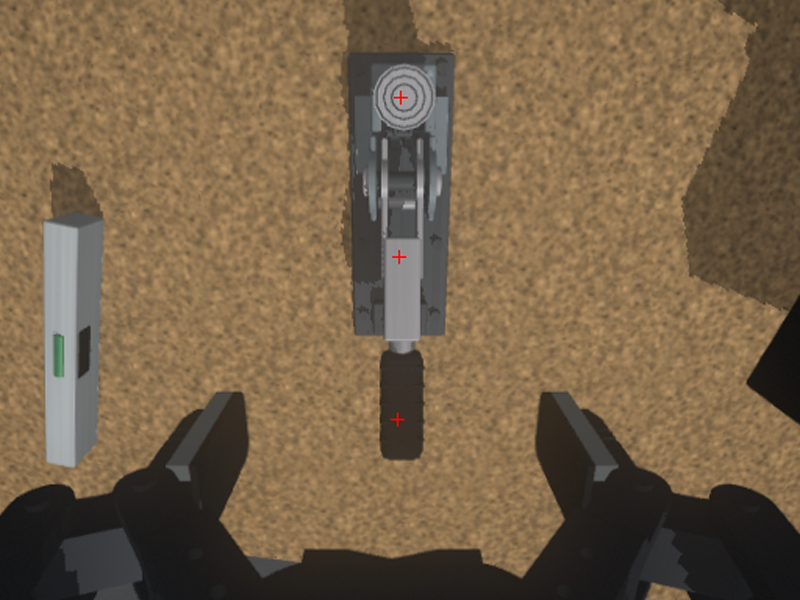

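Call:
step_arm([
  [1, -0.001, 0.0015, -0.03, -0.2],
  [1, -0.001, 0.0015, -0.03, 0],
  [1, -0.001, 0.0015, -0.03, 0],
  [1, -0.001, 0.001, -0.03, 0],
  [1, 0, 0, -0.03, 0],
  [1, 0, 0, -0.02, 0],
  [1, 0, 0, -0.005, 0],
  [1, 0, 0, 0, 0],
])

```text
t: 4.03
tool_pos: [0.6351, 0.01, 0.0408]
tool_rot: [-0.232, 3.115, 0.004]
contact_force: [0.8, 0.3, 1.0]
opening: 0.0853
```

Call:
step_arm([
  [1, -0.004, 0.002, 0.006, 0],
  [1, -0.001, 0, 0, 0],
  [0, 0, 0, 0, 0],
  [0, 0, 0, 0, 0],
  [0, 0, 0, 0, 0],
  [0, 0, 0, 0, 0],
  [0, 0, 0, 0, 0],
], newtons=60)

```text
t: 4.9
tool_pos: [0.6325, 0.0124, 0.0521]
tool_rot: [-0.232, 3.108, 0.003]
contact_force: [-0.4, 0.4, 1.6]
opening: 0.0236
```

Run:
```python
from h import *
from station import ctrl
o=ctrl.get_obs();p=ctrl.get_image("wrist");s=ctrl.get_image("scene");print(o["tool_pos"],o["opening"],o["contact_force"])
crop(p["color"],0,0,512,384,"pics/w2.png")
crop(s["color"],210,120,350,240,"pics/s2.png")
```

```text
[0.63250009 0.01239589 0.05214349] 0.02358667420434397 [-0.38728522  0.40391486  1.57049143]
pics/w2.png scale 1.5625
pics/s2.png scale 5.0
```

View pics/w2.png

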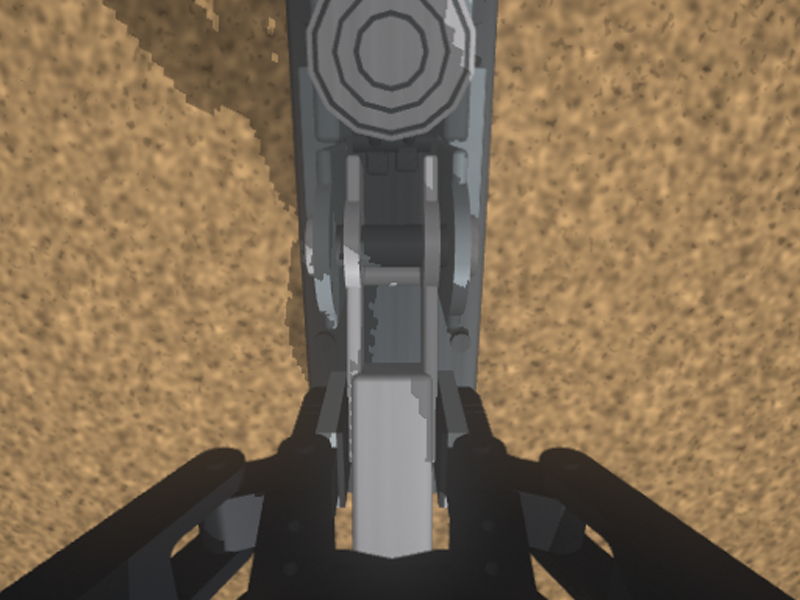

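View pics/s2.png

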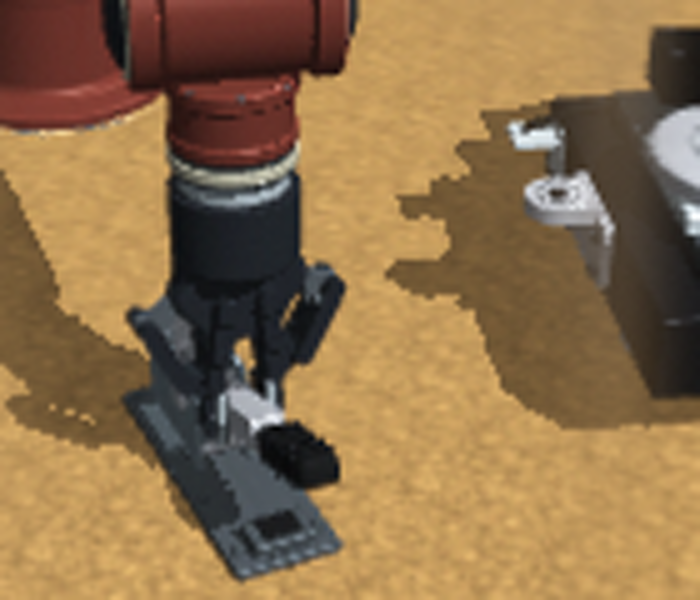

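Call:
step_arm([
  [0, 0, 0, 0, 0],
  [0, 0, 0, 0, 0],
  [0, 0, 0, 0.01, 0],
  [0, 0, 0, 0.01, 0],
  [0, 0, 0, 0.005, 0],
  [0, -0.015, 0.005, 0, -4],
  [0, -0.015, 0.005, 0, -9],
  [0, -0.015, 0.005, 0, -10],
  [0, -0.015, 0.005, 0, -10],
  [0, -0.015, 0.005, 0, -10],
  [0, -0.015, 0.005, 0, -10],
  [0, -0.015, 0.005, 0, -10],
  [0, 0, 0, 0, -10],
  [0, 0, 0, 0, -10],
  [0, 0, 0, 0, -10],
  [0, 0, 0, 0, -6],
  [0, 0, 0, 0, 0],
], newtons=100)

```text
t: 7.12
tool_pos: [0.5135, 0.0462, 0.0688]
tool_rot: [2.289, 2.146, -0.029]
contact_force: [-0.3, -0.9, -7.7]
opening: 0.0231
```

Run:
```python
from h import *
from station import ctrl
o=ctrl.get_obs();p=ctrl.get_image("wrist");s=ctrl.get_image("scene");print(o["tool_pos"],o["tool_rot"],o["opening"],o["contact_force"])
pickle.dump((o,p,s),open("w3.pkl","wb"))
crop(p["color"],0,0,512,384,"pics/w3.png")
crop(s["color"],210,120,350,240,"pics/s3.png")
```

```text
[0.51345094 0.04623068 0.06877394] [ 2.28886696  2.14554209 -0.02943357] 0.023148866354137737 [-0.27440013 -0.91941885 -7.66769392]
pics/w3.png scale 1.5625
pics/s3.png scale 5.0
```

View pics/w3.png

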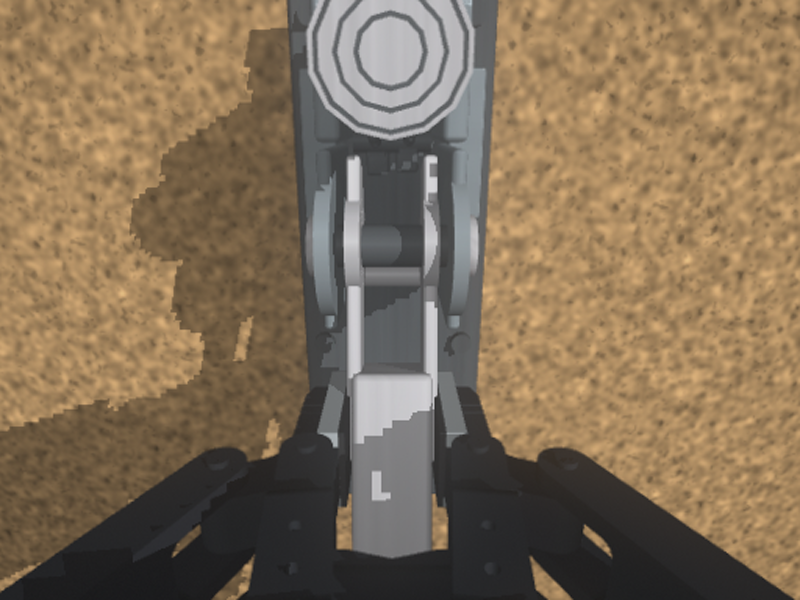

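View pics/s3.png

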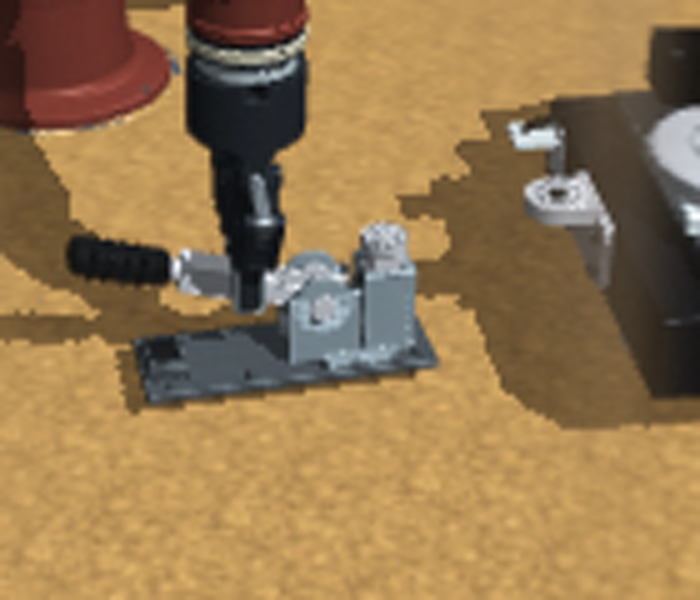

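Run:
```python
from h import *
from station import ctrl
t=ctrl.get_image("top");pickle.dump(t,open("t3.pkl","wb"))
crop(t["color"],130,170,270,275,"pics/t3.png")
o,p,s=pickle.load(open("w3.pkl","rb"));T=wristT(o,p)
print("wrist saddle",onz(p,(391/1.5625,52/1.5625),.107,T), "scene",onz(s,(210+385/5,120+232/5),.107))
o1,p1=pickle.load(open("w1.pkl","rb"));print("w1 saddle",onz(p1,(404/1.5625,97/1.5625),.09,wristT(o1,p1)))
```

```text
pics/t3.png scale 5.714285714285714
wrist saddle [0.52065938 0.14132485 0.107     ] scene [0.5226837  0.14049976 0.107     ]
w1 saddle [ 0.53933693 -0.00063741  0.09      ]
```

View pics/t3.png

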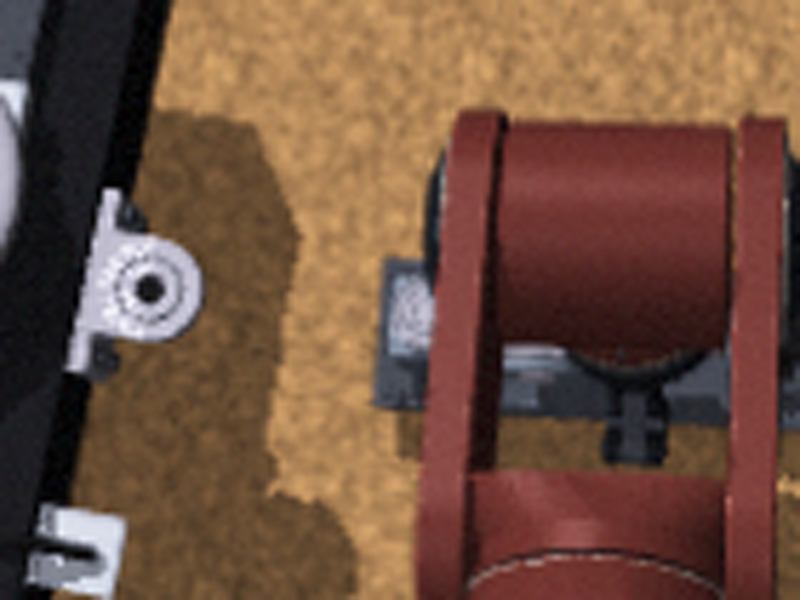

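Call:
step_arm([
  [0, 0, 0.01, -0.003, -3],
  [0, 0, 0.015, -0.003, -2],
  [0, 0, 0.015, -0.001, 0],
  [0, 0, 0.015, 0, 0],
  [0, 0, 0.015, 0, 0],
  [0, 0, 0.005, 0, 0],
  [0, 0, 0, 0, 0],
])

```text
t: 8.15
tool_pos: [0.5134, 0.1247, 0.062]
tool_rot: [2.377, 2.048, -0.031]
contact_force: [-0.4, 0.8, -9.1]
opening: 0.0232
```

Run:
```python
from h import *
from station import ctrl
o=ctrl.get_obs();p=ctrl.get_image("wrist");s=ctrl.get_image("scene");t=ctrl.get_image("top");print(o["tool_pos"],o["tool_rot"],o["opening"],o["contact_force"])
pickle.dump((o,p,s,t),open("w4.pkl","wb"))
T=wristT(o,p)
print(proj(p,(.5295,.2583,.124),T))
print("saddle if same pixel",onz(p,(391/1.5625,52/1.5625),.102,T))
crop(p["color"],0,0,512,384,"pics/w4.png")
crop(s["color"],240,130,340,210,"pics/s4.png")
```

```text
[0.51343481 0.12474214 0.06196513] [ 2.37662477  2.04777856 -0.03064139] 0.023224545281108303 [-0.43182192  0.83746736 -9.12728762]
[ 224.40136194 -194.44654324]
saddle if same pixel [0.52850138 0.21876552 0.102     ]
pics/w4.png scale 1.5625
pics/s4.png scale 7.5
```

View pics/w4.png

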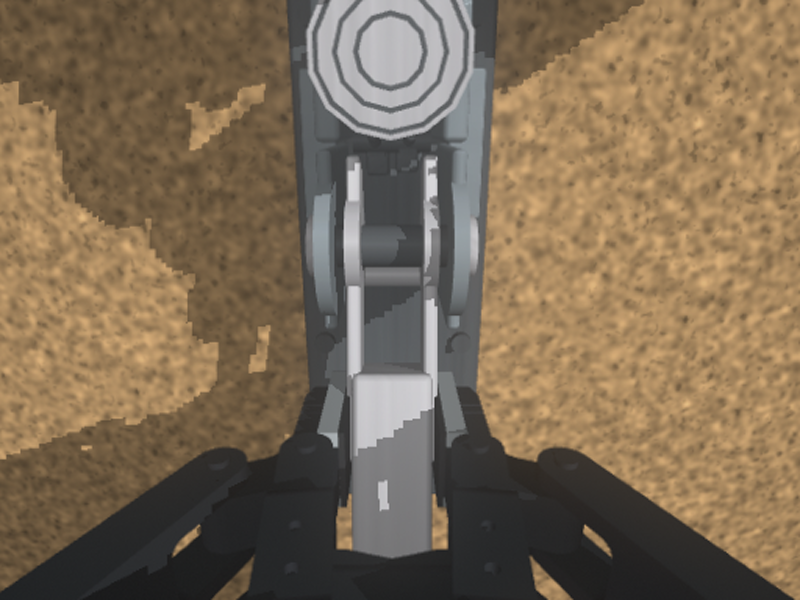

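View pics/s4.png

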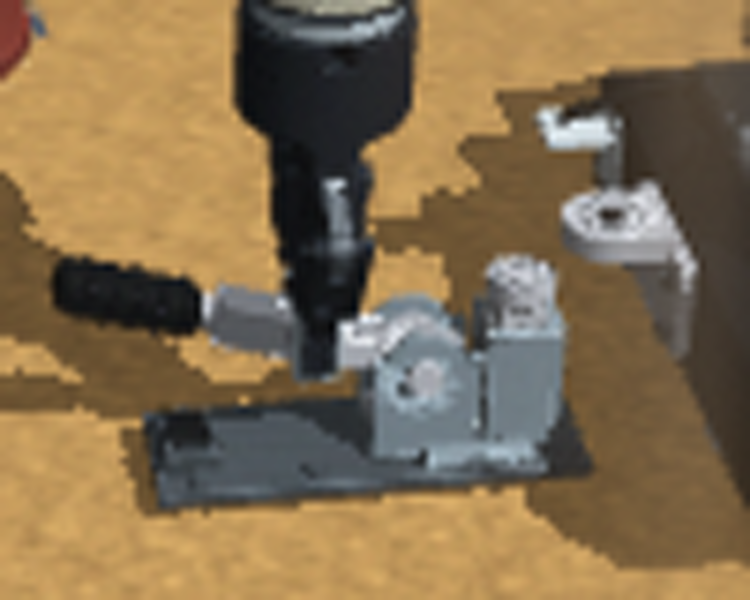

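Run:
```python
from h import *
o,p,s,t=pickle.load(open("w4.pkl","rb"))
L=onz(s,(240+613/7.5,130+214/7.5),.124);S=onz(s,(240+521/7.5,130+270/7.5),.101)
print(L,S,L-S)
crop(t["color"],130,170,230,245,"pics/t4.png")
im=s["color"]
crop(im,295,145,335,175,"pics/s4b.png")
```

```text
[0.53300396 0.25828448 0.124     ] [0.53148357 0.21687224 0.101     ] [0.00152039 0.04141224 0.023     ]
pics/t4.png scale 8.0
pics/s4b.png scale 20.0
```

View pics/t4.png

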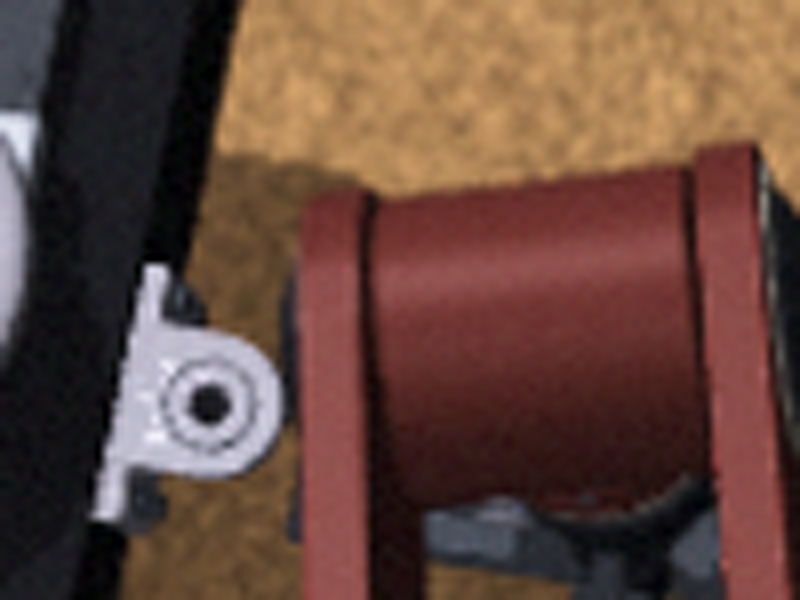

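View pics/s4b.png

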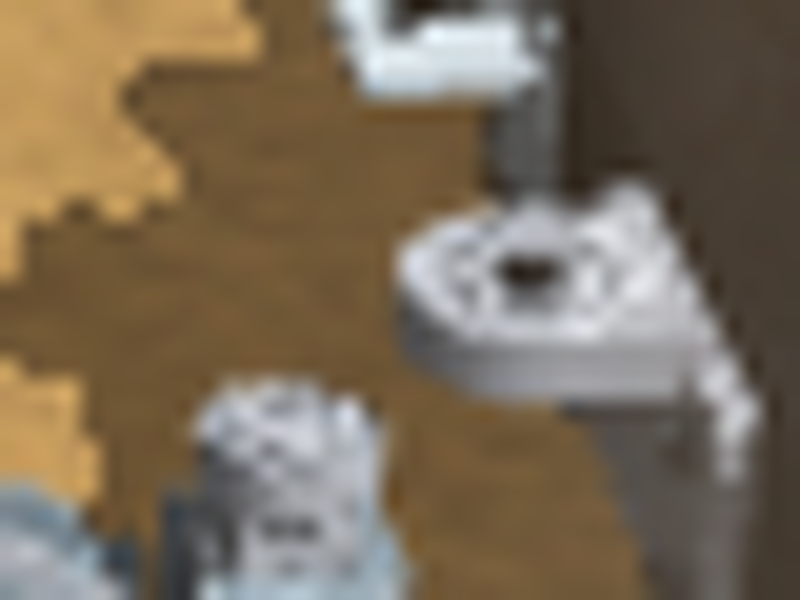

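Call:
step_arm([
  [0, 0.0005, 0.012, 0, 0],
  [0, 0.0005, 0.012, 0, 0],
  [0, 0, 0.01, 0, 0],
  [0, 0, 0.005, 0, 0],
  [0, 0, 0, 0, 0],
])

```text
t: 8.93
tool_pos: [0.5145, 0.1656, 0.0619]
tool_rot: [2.379, 2.046, -0.031]
contact_force: [-0.1, 0.4, -9.0]
opening: 0.0232
```

Run:
```python
from h import *
from station import ctrl
o=ctrl.get_obs();p=ctrl.get_image("wrist");s=ctrl.get_image("scene");print(o["tool_pos"],o["tool_rot"],o["opening"],o["contact_force"])
pickle.dump((o,p,s),open("w5.pkl","wb"))
T=wristT(o,p)
print("saddle if same pixel",onz(p,(391/1.5625,52/1.5625),.102,T))
crop(s["color"],265,130,345,190,"pics/s5.png")
crop(p["color"],0,0,512,384,"pics/w5.png")
```

```text
[0.51454106 0.16563808 0.06189473] [ 2.37882826  2.04574271 -0.03054321] 0.023159215985237125 [-0.06206966  0.4384045  -8.95023507]
saddle if same pixel [0.52979112 0.25961695 0.102     ]
pics/s5.png scale 10.0
pics/w5.png scale 1.5625
```

View pics/s5.png

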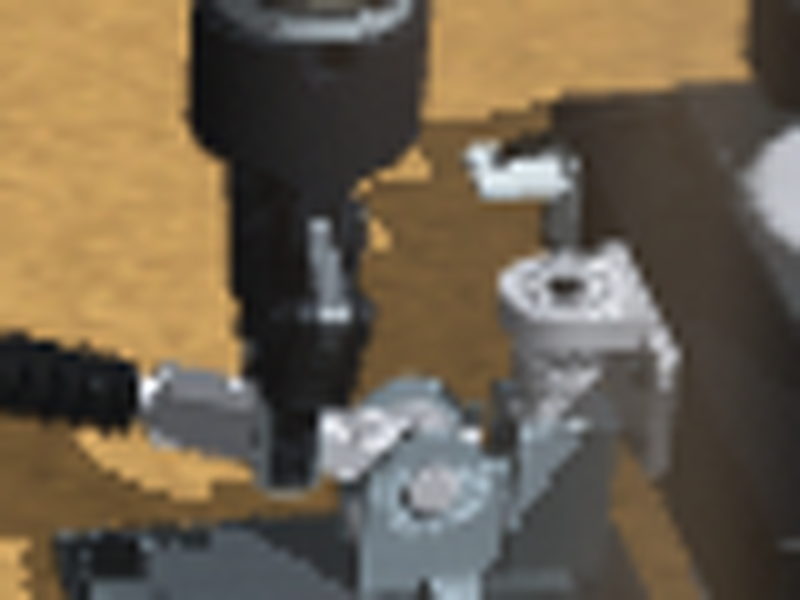

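View pics/w5.png

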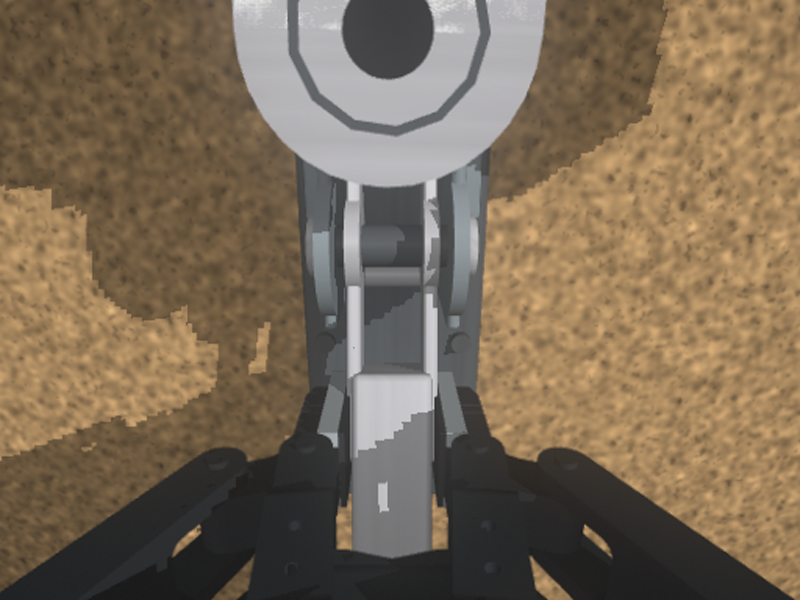

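Run:
```python
from h import *
o,p,s=pickle.load(open("w5.pkl","rb"));T=wristT(o,p)
L=onz(p,(388/1.5625,33/1.5625),.124,T);S=onz(p,(391/1.5625,52/1.5625),.101,T);print("wrist",L,S,L-S)
# bottom rim of lug: near end 22 mm
e=onz(p,(390/1.5625,187/1.5625),.124,T);print("edge",e, np.linalg.norm(e-L))
L=onz(s,(265+56.5,130+28.7),.124);print("scene lug",L)
```

```text
wrist [0.52953227 0.25937312 0.124     ] [0.5298007  0.25974438 0.101     ] [-0.00026843 -0.00037126  0.023     ]
edge [0.52652452 0.23767906 0.124     ] 0.021901566492854223
scene lug [0.53382256 0.25709344 0.124     ]
```

Call:
step_arm([
  [0, 0, 0, -0.004, 0],
  [0, 0, 0, -0.004, 0],
  [0, 0, 0, -0.002, 0],
  [0, 0, 0, 0, 0],
])

```text
t: 9.52
tool_pos: [0.515, 0.1645, 0.0524]
tool_rot: [2.381, 2.043, -0.031]
contact_force: [-0.9, 1.6, -7.0]
opening: 0.023
```

Call:
step_arm([
  [0, -0.0005, 0.001, -0.002, 0],
  [0, 0, 0, -0.002, 0],
  [0, 0, 0, 0, 0],
])

```text
t: 9.9
tool_pos: [0.5156, 0.1645, 0.0526]
tool_rot: [2.379, 2.042, -0.033]
contact_force: [-0.3, 0.0, -7.6]
opening: 0.0228
```

Run:
```python
from h import *
from station import ctrl
o=ctrl.get_obs();p=ctrl.get_image("wrist");s=ctrl.get_image("scene");print(o["tool_pos"],o["tool_rot"],o["opening"],o["contact_force"])
crop(s["color"],225,130,345,220,"pics/s6.png")
crop(p["color"],0,0,512,384,"pics/w6.png")
```

```text
[0.5155761  0.16447985 0.05259912] [ 2.37867109  2.0420348  -0.03311172] 0.022804776020222475 [-0.28457809  0.02614686 -7.5913052 ]
pics/s6.png scale 6.666666666666667
pics/w6.png scale 1.5625
```

View pics/s6.png

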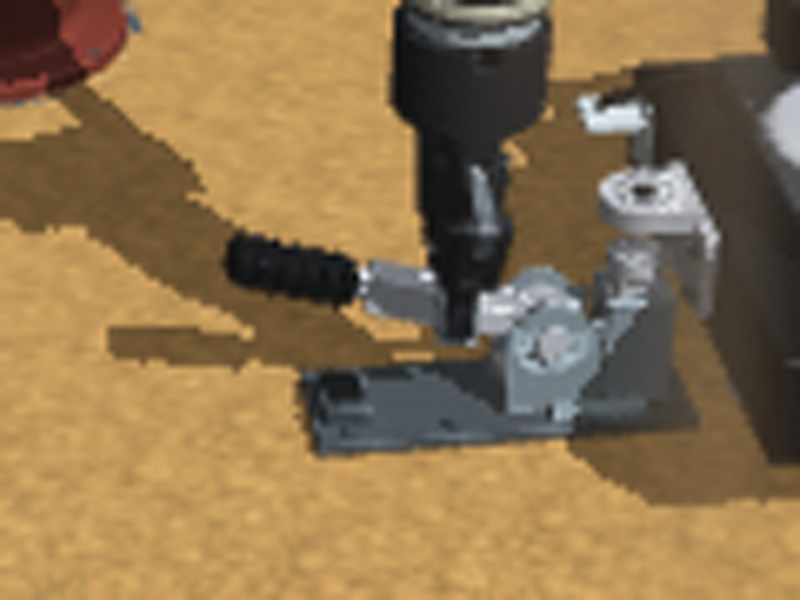

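View pics/w6.png

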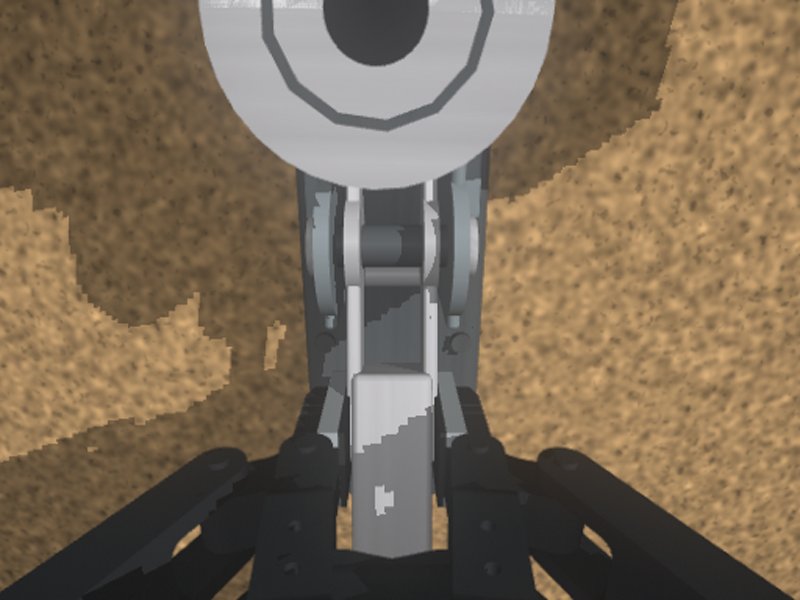

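Call:
step_arm([
  [0, -0.0015, 0.001, -0.004, 0],
  [0, -0.001, 0.001, -0.004, 0],
])

```text
t: 10.25
tool_pos: [0.5156, 0.1641, 0.051]
tool_rot: [2.374, 2.039, -0.038]
contact_force: [-14.8, -9.3, 22.0]
opening: 0.023
```

Run:
```python
from h import *
for r in([-.241,3.114,.005],[-0.232,3.108,.003],[2.289,2.146,-.029],[2.379,2.046,-.031],[2.374,2.039,-.038]):
    R=Ro.from_rotvec(r).as_matrix();print(np.round(R[:,2],4),np.degrees(np.arctan2(R[1,0],R[0,0])))
```

```text
[ 0.018   0.0046 -0.9998] -171.15006758719124
[ 0.0247  0.0038 -0.9997] -171.46206948406368
[-0.0109 -0.0154 -0.9998] 86.31099170042964
[-0.0126 -0.0156 -0.9998] 81.39775613708937
[-0.0107 -0.0249 -0.9996] 81.32285573366629
```

Call:
step_arm([
  [0, 0, 0, 0.004, 0],
  [0, -0.002, 0.001, 0.002, 0],
  [0, 0, 0, 0, 0],
])

```text
t: 10.62
tool_pos: [0.5133, 0.1652, 0.0562]
tool_rot: [2.374, 2.038, -0.037]
contact_force: [-0.6, -0.3, -7.9]
opening: 0.0233
```

Call:
step_arm([
  [0, -0.0005, 0, -0.003, 0],
  [0, 0, 0, -0.002, 0],
  [0, 0, 0, 0, 0],
])

```text
t: 11.0
tool_pos: [0.5129, 0.1652, 0.0524]
tool_rot: [2.374, 2.039, -0.039]
contact_force: [0.1, -0.8, -6.3]
opening: 0.0232
```

Run:
```python
from h import *
from station import ctrl
o=ctrl.get_obs();p=ctrl.get_image("wrist");print(o["tool_pos"],o["tool_rot"],o["opening"],o["contact_force"])
crop(p["color"],0,0,512,384,"pics/w7.png")
```

```text
[0.51290003 0.16516737 0.05242247] [ 2.37398561  2.03884187 -0.03879078] 0.023160973770482256 [ 0.06467902 -0.84818871 -6.31971131]
pics/w7.png scale 1.5625
```

View pics/w7.png

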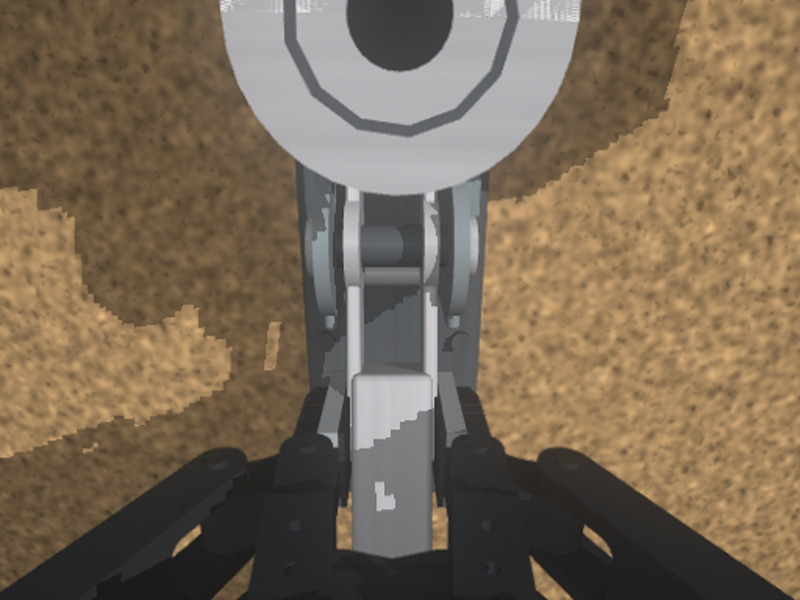

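Run:
```python
from h import *
from station import ctrl
o,p,s=pickle.load(open("w5.pkl","rb"))
o=dict(o);o["tool_pos"]=np.array([.5129,.16517,.0524]);o["tool_rot"]=np.array([2.374,2.0388,-.0388]);T=wristT(o,p)
print(p["camera_matrix"])
L=onz(p,(400/1.5625,17/1.5625),.124,T);S=onz(p,(391/1.5625,52/1.5625),.0915,T);print("wrist",L,S,L-S)
e=onz(p,(400/1.5625,195/1.5625),.124,T);print("edge",e, np.linalg.norm(e-L))
```

```text
[[323.05614661   0.         250.4656433 ]
 [  0.         323.05614661 190.68970366]
 [  0.           0.           1.        ]]
wrist [0.52957558 0.25949724 0.124     ] [0.52822268 0.25952472 0.0915    ] [ 1.35290203e-03 -2.74882611e-05  3.25000000e-02]
edge [0.52637031 0.23774547 0.124     ] 0.0219866599541515
```

Call:
step_arm([
  [0, 0, 0, -0.001, 0],
  [0.7, 0, 0, 0, 0],
  [0.7, 0, 0, 0, 0],
  [0.7, 0, 0, 0, 0],
  [0.7, 0, 0, 0, 0],
  [0.7, 0, 0, 0, 0],
  [0.7, 0, 0, 0, 0],
])

```text
t: 11.92
tool_pos: [0.5165, 0.1662, 0.0547]
tool_rot: [2.372, 2.036, -0.027]
contact_force: [-0.2, 0.5, 0.4]
opening: 0.0598
```

Run:
```python
from h import *
from station import ctrl
o=ctrl.get_obs();p=ctrl.get_image("wrist");s=ctrl.get_image("scene");print(o["tool_pos"],o["tool_rot"],o["opening"],o["contact_force"])
crop(p["color"],0,0,512,384,"pics/w8.png")
crop(s["color"],225,130,345,220,"pics/s8.png")
```

```text
[0.51652477 0.16618389 0.05472093] [ 2.37199397  2.03635996 -0.02707523] 0.05979934784927814 [-0.15217353  0.46467568  0.38013884]
pics/w8.png scale 1.5625
pics/s8.png scale 6.666666666666667
```

View pics/w8.png

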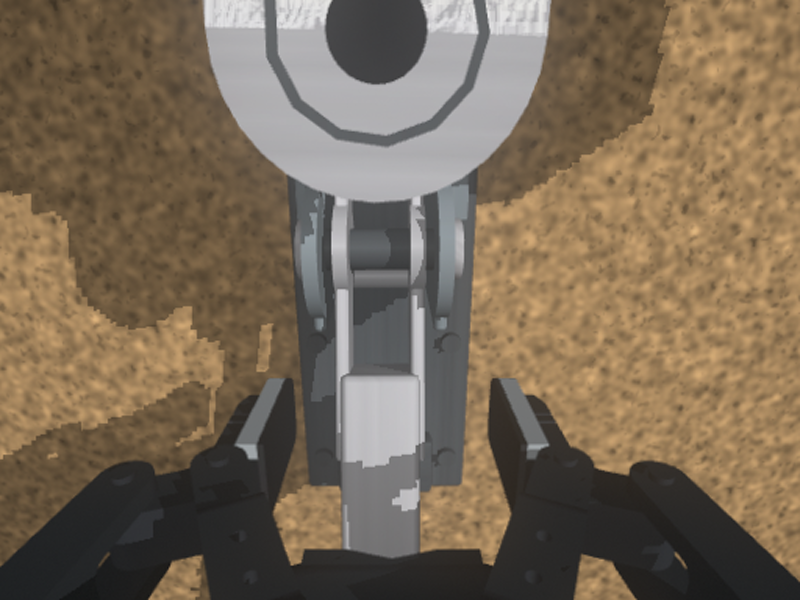

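View pics/s8.png

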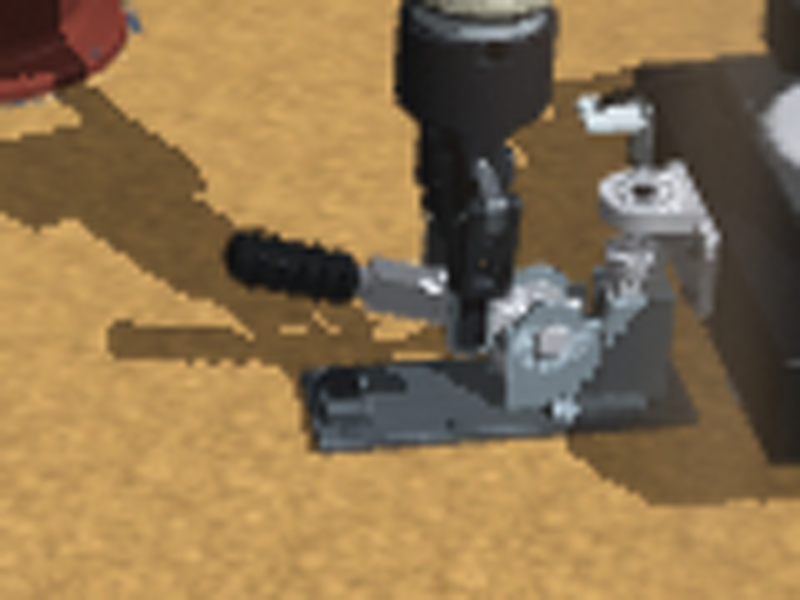

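Call:
step_arm([
  [0.7, 0, 0, 0.02, 0],
  [0.7, 0, 0, 0.03, 0],
  [0.7, 0, 0, 0.03, 0],
  [0.3, -0.003, -0.015, 0.01, 0],
  [0, -0.004, -0.025, 0, 0],
  [0, -0.004, -0.025, 0, 0],
  [0, -0.003, -0.02, 0, 0],
  [0, 0, 0, 0, 0],
  [0, 0, 0, 0, 0],
])

```text
t: 13.15
tool_pos: [0.5008, 0.0757, 0.1523]
tool_rot: [2.371, 2.034, -0.024]
contact_force: [-0.5, 0.7, 0.1]
opening: -0.0001
```

Run:
```python
from h import *
from station import ctrl
o=ctrl.get_obs();p=ctrl.get_image("wrist");s=ctrl.get_image("scene");print(o["tool_pos"],o["tool_rot"],o["opening"],o["contact_force"])
pickle.dump((o,p,s),open("w9.pkl","wb"))
T=wristT(o,p);im=p["color"].copy()
for X in((.529,.2595,.09),(.502,.0805,.104)):
    u=proj(p,X,T);print(u)
    if abs(u).max()<600: cv2.drawMarker(im,tuple(int(v) for v in u),(255,0,0),0,8,1)
crop(im,0,0,512,384,"pics/w9.png")
crop(s["color"],225,130,345,220,"pics/s9.png")
```

```text
[0.50077713 0.07571345 0.15231734] [ 2.37075323  2.03383511 -0.02443612] -9.374310907855638e-05 [-0.45629839  0.69367022  0.12358729]
[ 248.5161208  -129.27096022]
[249.74007707 207.90062458]
pics/w9.png scale 1.5625
pics/s9.png scale 6.666666666666667
```

View pics/w9.png

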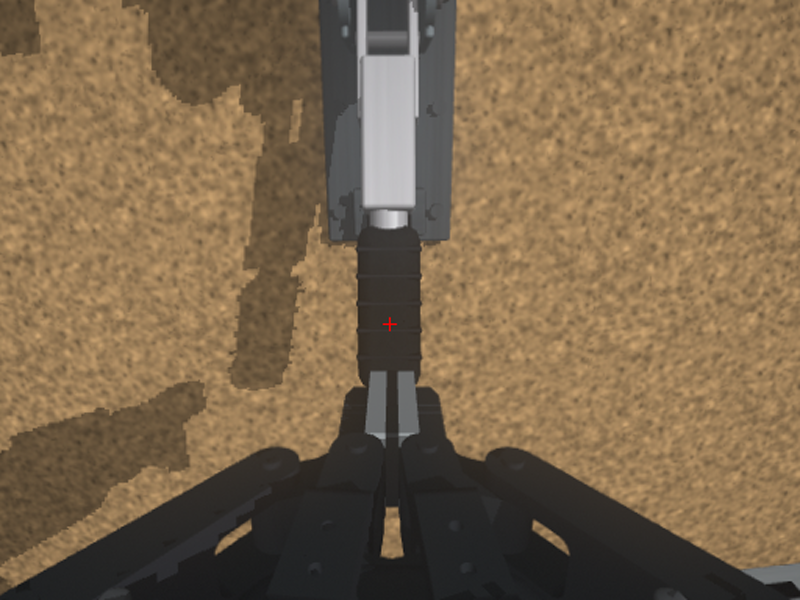

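View pics/s9.png

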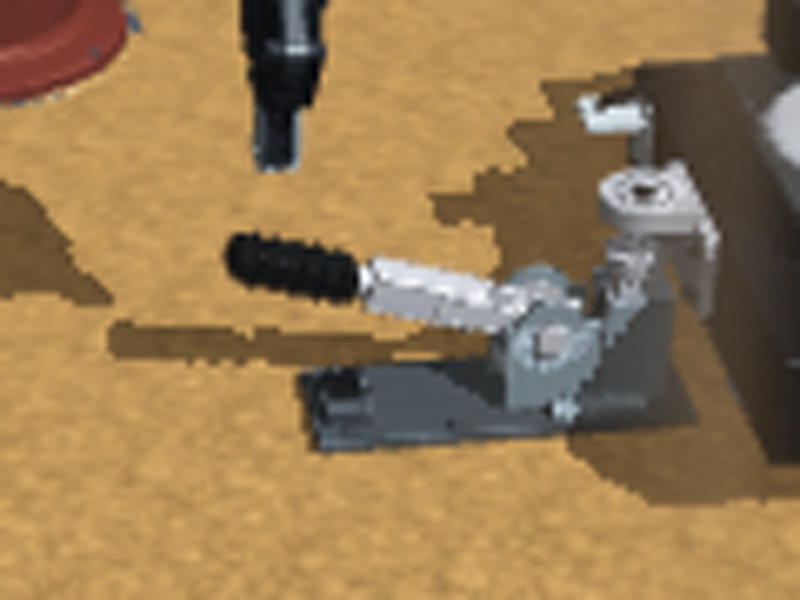

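Call:
step_arm([
  [0, 0.001, 0.003, -0.02, 0],
  [0, 0, 0.002, -0.02, 0],
  [0, 0, -0.001, -0.012, 0],
  [0, -0.0005, -0.003, -0.012, 0],
  [0, -0.0005, -0.002, -0.012, 0],
  [0, 0, -0.002, -0.012, 0],
  [0, 0, -0.001, -0.012, 0],
  [0, 0, 0, -0.01, 0],
])

```text
t: 14.25
tool_pos: [0.5029, 0.0741, 0.0433]
tool_rot: [2.366, 2.038, -0.02]
contact_force: [-2.4, 2.0, 5.7]
opening: -0.0
```

Call:
step_arm([
  [0, 0, 0, -0.006, 0],
  [0, 0, 0, -0.005, 0],
])

```text
t: 14.5
tool_pos: [0.5043, 0.0744, 0.0383]
tool_rot: [2.368, 2.04, -0.023]
contact_force: [-18.4, -1.4, 40.7]
opening: -0.0002
```

Run:
```python
from h import *
from station import ctrl
o=ctrl.get_obs();p=ctrl.get_image("wrist");s=ctrl.get_image("scene");print(o["tool_pos"],o["tool_rot"],o["opening"],o["contact_force"])
crop(p["color"],0,0,512,384,"pics/w10.png")
crop(s["color"],225,130,345,220,"pics/s10.png")
```

```text
[0.50426452 0.07438316 0.03829174] [ 2.36755067  2.03992873 -0.02273857] -0.00023566419518703425 [-18.37399136  -1.44278842  40.65511863]
pics/w10.png scale 1.5625
pics/s10.png scale 6.666666666666667
```

View pics/w10.png

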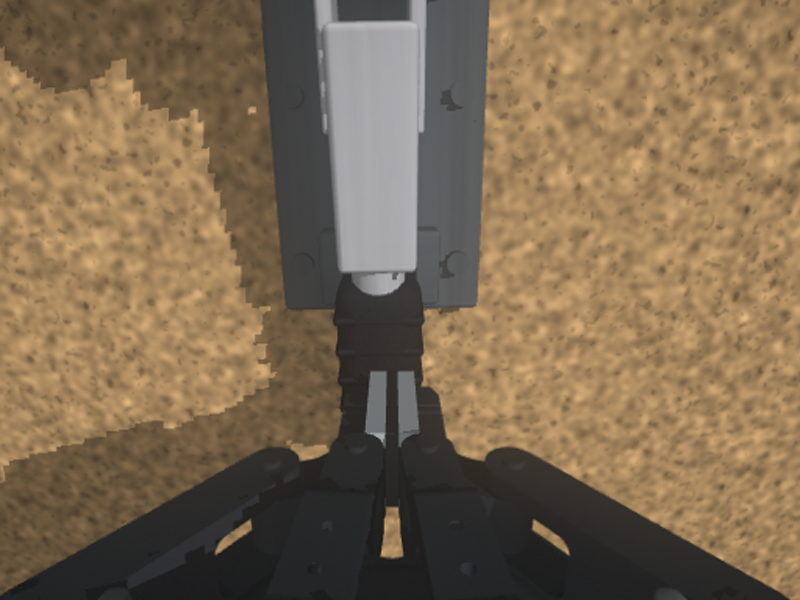

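View pics/s10.png

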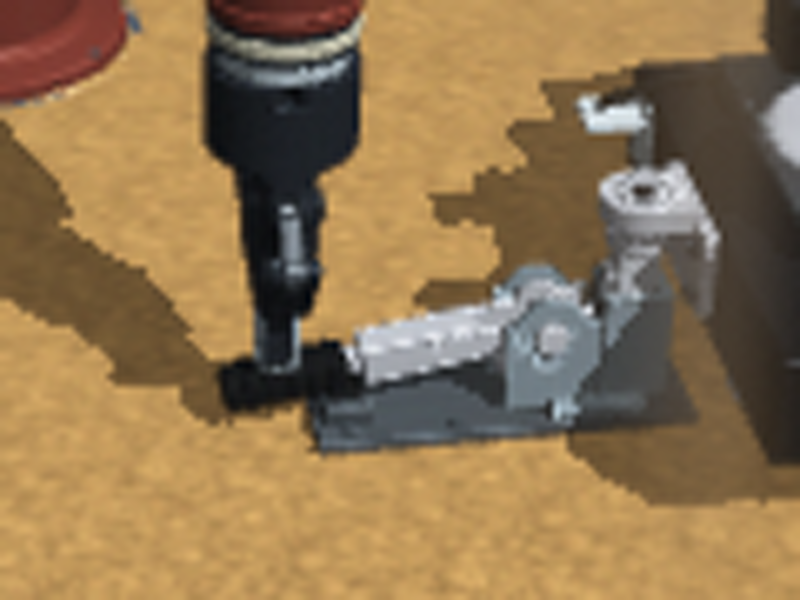

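Call:
step_arm([
  [0, -0.001, 0, 0.005, 0],
  [0, -0.001, 0.001, 0.015, 0],
  [0, -0.0005, 0.002, 0.018, 0],
  [0, 0, 0.002, 0.018, 0],
  [0, 0, 0.001, 0.018, 0],
  [0, 0, 0, 0, 0],
])

```text
t: 15.35
tool_pos: [0.5047, 0.0807, 0.1201]
tool_rot: [2.364, 2.037, -0.013]
contact_force: [0.1, -0.3, 0.1]
opening: -0.0005
```

Run:
```python
from h import *
from station import ctrl
o=ctrl.get_obs();p=ctrl.get_image("wrist");s=ctrl.get_image("scene");t=ctrl.get_image("top");print(o["tool_pos"],o["tool_rot"],o["opening"],o["contact_force"])
crop(p["color"],0,0,512,384,"pics/w11.png")
crop(s["color"],225,130,345,220,"pics/s11.png")
crop(t["color"],130,160,270,265,"pics/t11.png")
```

```text
[0.50467089 0.08069238 0.12008387] [ 2.36354506  2.03669786 -0.01304051] -0.0004717282675006869 [ 0.14923024 -0.25327467  0.12649338]
pics/w11.png scale 1.5625
pics/s11.png scale 6.666666666666667
pics/t11.png scale 5.714285714285714
```

View pics/w11.png

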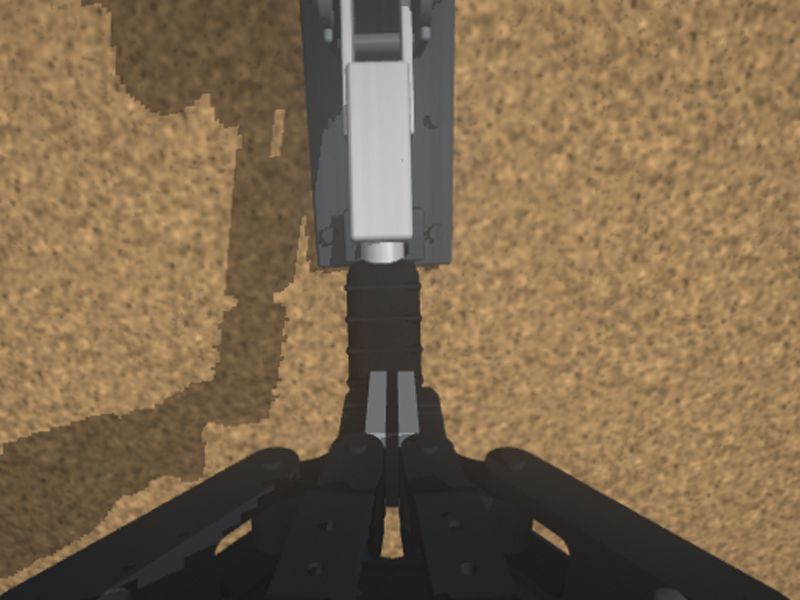

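View pics/s11.png

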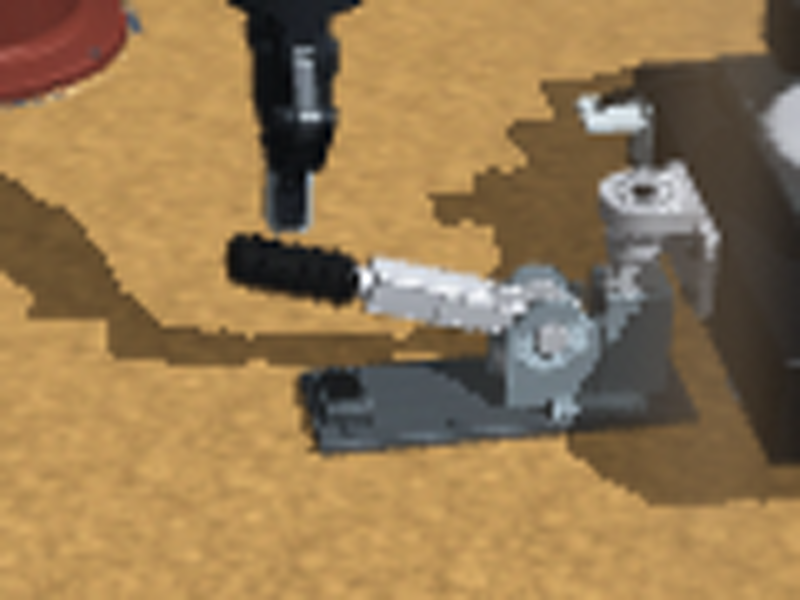

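View pics/t11.png

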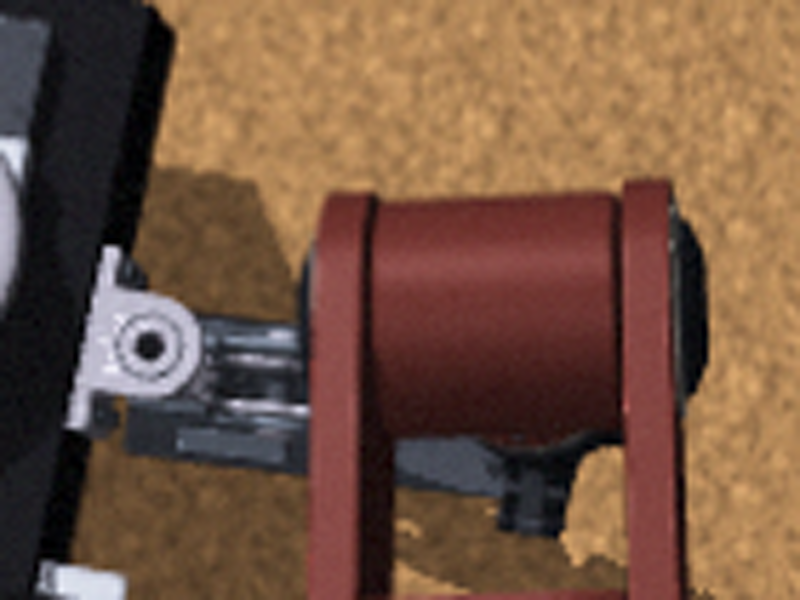

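Run:
```python
from h import *
t=pickle.load(open("p0.pkl","rb"))["top"]
c=onz(t,(130+127/5.714,160+452/5.714),.008);print(c)
print(np.array([.529,.2595])+.032*np.array([.15,.989])+.035*np.array([-.989,.15]))
a=onz(t,(130+303/5.714,160+472/5.714),.008);d=c-a;print(a,np.degrees(np.arctan2(d[1],d[0])))
```

```text
[0.49308739 0.29166517 0.008     ]
[0.499185 0.296398]
[0.48355831 0.20877251 0.008     ] 83.44224708330327
```

Call:
step_arm([
  [0, -0.001, 0, -0.012, 0],
  [0, -0.001, -0.001, -0.012, 0],
  [0, -0.0005, -0.003, -0.012, 0],
  [0, -0.0005, -0.002, -0.012, 0],
  [0, -0.0005, -0.001, -0.012, 0],
  [0, -0.0005, -0.001, -0.012, 0],
  [0, -0.0005, 0, -0.008, 0],
])

```text
t: 16.38
tool_pos: [0.5011, 0.0733, 0.0371]
tool_rot: [2.369, 2.038, -0.012]
contact_force: [-20.8, -2.5, 55.9]
opening: 0.0002
```

Call:
step_arm([
  [0, 0, 0, 0.005, 0],
  [0, 0, 0.001, 0.015, 0],
  [0, 0, 0.002, 0.018, 0],
  [0, 0, 0.002, 0.018, 0],
  [0, 0, 0.001, 0.018, 0],
  [0, 0, 0, 0, 0],
])

```text
t: 17.12
tool_pos: [0.5002, 0.0796, 0.1149]
tool_rot: [2.371, 2.039, -0.014]
contact_force: [-0.7, -0.3, 0.2]
opening: -0.0002
```

Run:
```python
from h import *
from station import ctrl
o=ctrl.get_obs();p=ctrl.get_image("wrist");s=ctrl.get_image("scene");t=ctrl.get_image("top");print(o["tool_pos"],o["tool_rot"],o["opening"],o["contact_force"])
pickle.dump((o,p,s,t),open("w12.pkl","wb"))
crop(p["color"],0,0,512,384,"pics/w12.png")
crop(s["color"],285,145,345,190,"pics/s12.png")
crop(t["color"],130,180,210,240,"pics/t12.png")
```

```text
[0.5002278  0.07962777 0.11491917] [ 2.37084377  2.03921809 -0.01432642] -0.00015451185377277245 [-0.71835119 -0.29659903  0.21709857]
pics/w12.png scale 1.5625
pics/s12.png scale 13.333333333333334
pics/t12.png scale 10.0
```

View pics/w12.png

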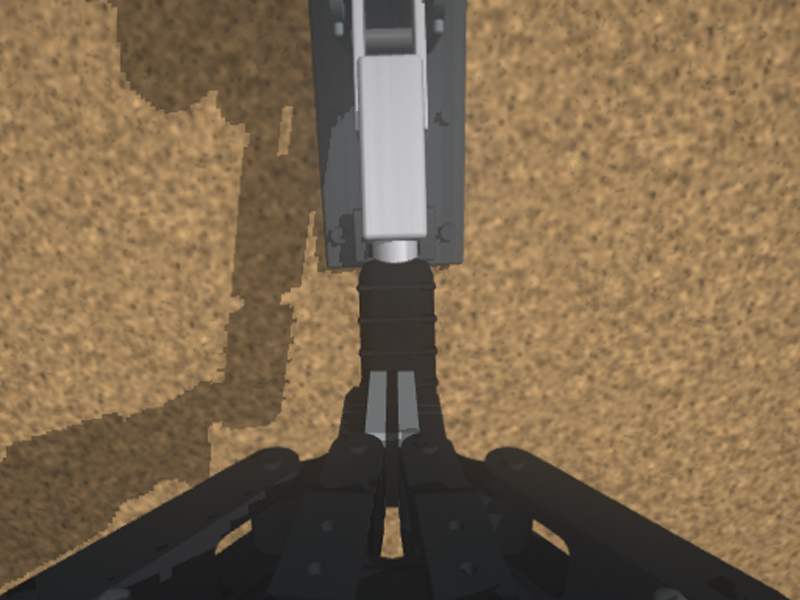

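View pics/s12.png

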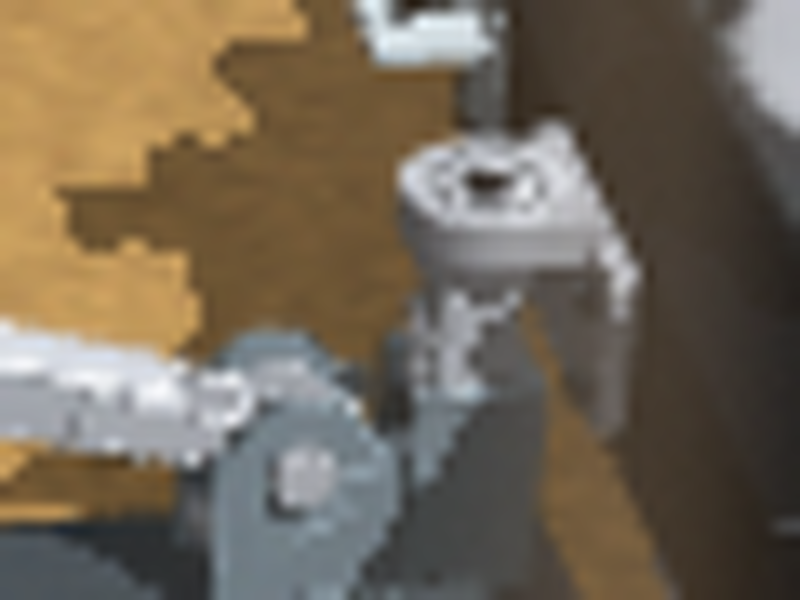

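View pics/t12.png

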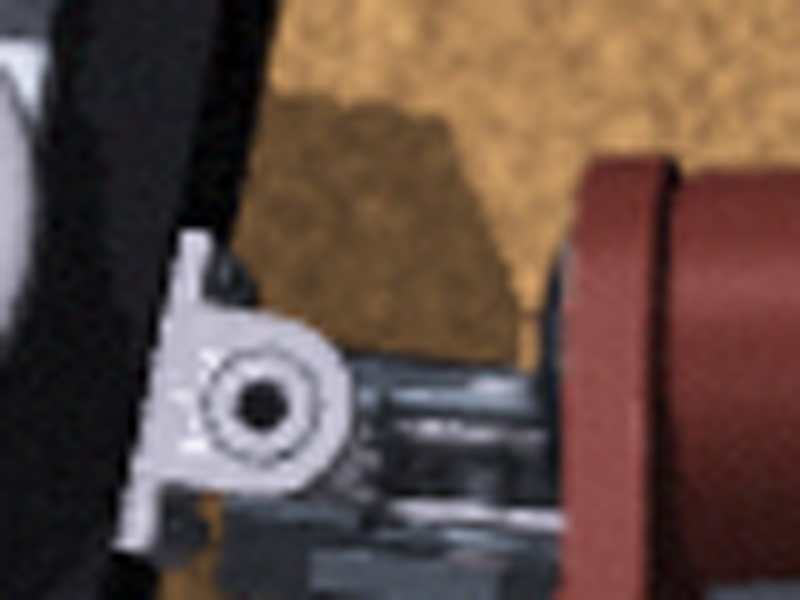

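Run:
```python
from h import *
o,p,s,t=pickle.load(open("w12.pkl","rb"));T=wristT(o,p)
f=lambda x,y:(130+x/10,180+y/10)
print("lug",onz(t,f(262,405),.124))
a=onz(t,f(470,430),.072);b=onz(t,f(470,510),.072);print("side plates",a,b,(a+b)/2)
a=onz(t,f(450,375),.06);b=onz(t,f(450,540),.06);print(a,b)
# wrist: lever line
g=lambda x,y:(x/1.5625,y/1.5625)
for uv,z in(((390,40),.062),((394,235),.093),((397,300),.1)): print("lever",onz(p,g(*uv),z,T))
# base edges near rear corners
A=onz(p,g(328,267),.008,T);B=onz(p,g(463,262),.008,T);C=onz(p,g(309,0),.008,T);D=onz(p,g(466,0),.008,T)
m=(A+B)/2;n=(C+D)/2;d=n-m;d/=np.linalg.norm(d);yaw=np.degrees(np.arctan2(d[1],d[0]))
print(A,B,C,D,"yaw",yaw,"saddle",m+.168*d)
for e in(A-B,): print(np.linalg.norm(e),np.degrees(np.arctan2(e[1],e[0])))
im=p["color"];
o5,p5,s5=pickle.load(open("w9.pkl","rb"));T5=wristT(o5,p5)
A=onz(p5,g(330,241),.008,T5);B=onz(p5,g(449,239),.008,T5);C=onz(p5,g(320,0),.008,T5);D=onz(p5,g(455,0),.008,T5)
m=(A+B)/2;n=(C+D)/2;d=n-m;d/=np.linalg.norm(d)
print("before: yaw",np.degrees(np.arctan2(d[1],d[0])),"saddle",m+.168*d)
```

```text
lug [0.52789626 0.25862609 0.124     ]
side plates [0.52799243 0.21553768 0.072     ] [0.50761342 0.21520739 0.072     ] [0.51780293 0.21537253 0.072     ]
[0.54372437 0.22286159 0.06      ] [0.50124001 0.22213788 0.06      ]
lever [0.51736253 0.18932013 0.062     ]
lever [0.50908755 0.1266356  0.093     ]
lever [0.50699911 0.10644342 0.1       ]
[0.47156585 0.09765137 0.008     ] [0.54012506 0.08987024 0.008     ] [0.48594926 0.21864654 0.008     ] [0.55428033 0.20839222 0.008     ] yaw 83.20518940047135 saddle [0.52572221 0.26058081 0.008     ]
0.0689993522778092 173.5249176592336
before: yaw 81.6635738614572 saddle [0.52818122 0.26004188 0.008     ]
```

Call:
step_arm([
  [0, 0.002, 0, -0.01, 0],
  [0, 0, -0.001, -0.012, 0],
  [0, 0, -0.003, -0.012, 0],
  [0, -0.0005, -0.002, -0.012, 0],
  [0, -0.0005, -0.001, -0.012, 0],
  [0, -0.0005, -0.001, -0.01, 0],
])

```text
t: 18.02
tool_pos: [0.5005, 0.073, 0.0427]
tool_rot: [2.379, 2.042, -0.014]
contact_force: [-3.5, 5.5, 11.2]
opening: -0.0004
```

Call:
step_arm([
  [0, 0, 0, -0.005, 0],
  [0, -0.0005, 0, -0.002, 0],
  [0, -0.0005, 0, -0.002, 0],
])

```text
t: 18.4
tool_pos: [0.5007, 0.0734, 0.0394]
tool_rot: [2.381, 2.045, -0.017]
contact_force: [-9.7, -1.0, 21.0]
opening: -0.0003
```

Run:
```python
from h import *
from station import ctrl
o=ctrl.get_obs();p=ctrl.get_image("wrist");s=ctrl.get_image("scene");t=ctrl.get_image("top");print(o["tool_pos"],o["tool_rot"],o["opening"],o["contact_force"])
pickle.dump((o,p,s,t),open("w13.pkl","wb"))
crop(p["color"],0,0,512,384,"pics/w13.png")
crop(s["color"],240,145,345,220,"pics/s13.png")
_,_,s0,t0=pickle.load(open("w12.pkl","rb"))
a=np.hstack([s0["color"][145:185,300:340],s["color"][145:185,300:340]]);crop(a,0,0,80,40,"pics/cmp13.png")
a=np.hstack([t0["color"][180:240,130:190],t["color"][180:240,130:190]]);crop(a,0,0,120,60,"pics/cmpt13.png")
```

```text
[0.50067489 0.0734188  0.03939525] [ 2.3813233   2.04453473 -0.01711102] -0.00029771133263763877 [-9.74757608 -1.01212283 20.99915239]
pics/w13.png scale 1.5625
pics/s13.png scale 7.619047619047619
pics/cmp13.png scale 10.0
pics/cmpt13.png scale 6.666666666666667
```

View pics/s13.png

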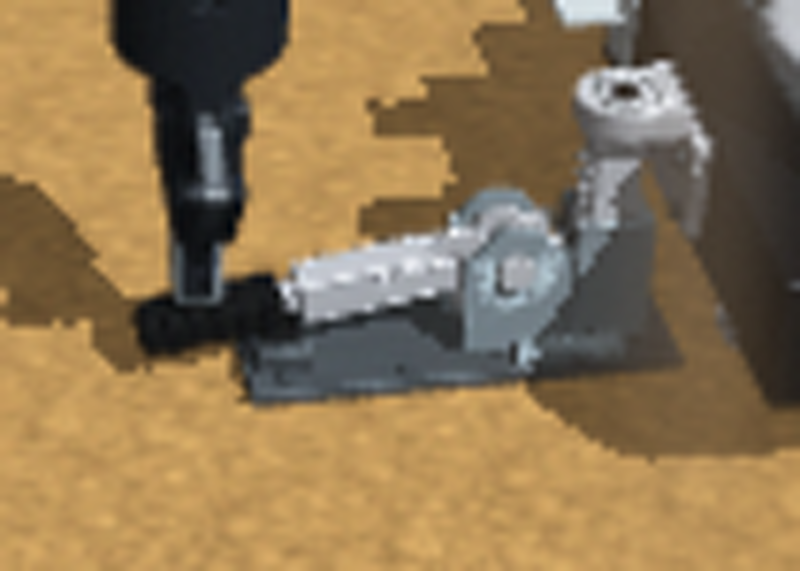

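View pics/cmp13.png

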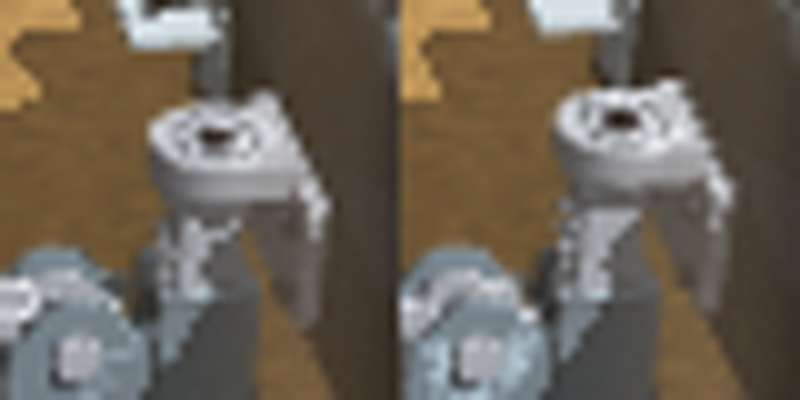

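View pics/cmpt13.png

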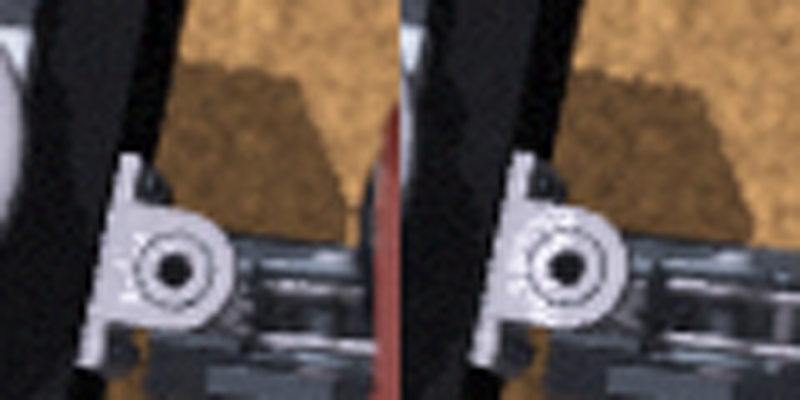

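View pics/w13.png

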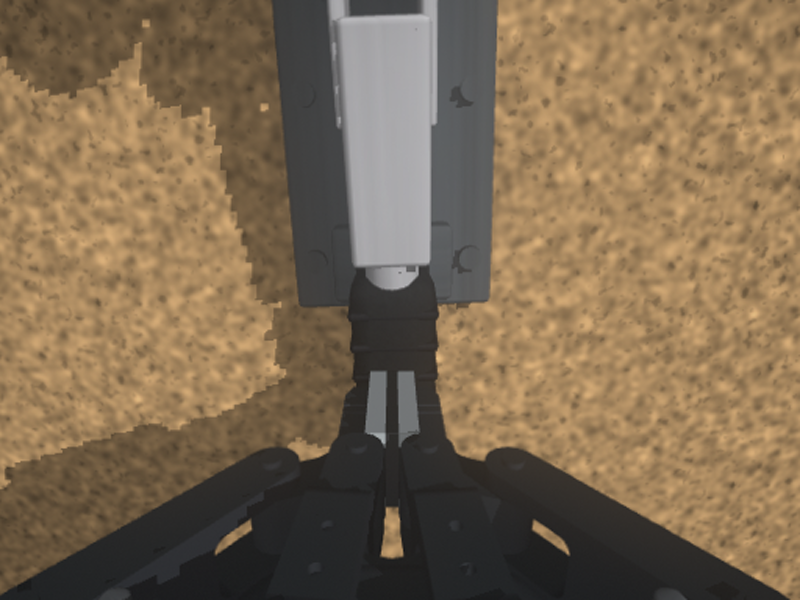

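Run:
```python
from h import *
from station import ctrl
_,_,s0,t0=pickle.load(open("w12.pkl","rb"));_,_,s,t=pickle.load(open("w13.pkl","rb"))
def shift(a,b,box):
    x0,y0,x1,y1=box
    tm=cv2.cvtColor(a[y0:y1,x0:x1],cv2.COLOR_RGB2GRAY);im=cv2.cvtColor(b[y0-8:y1+8,x0-8:x1+8],cv2.COLOR_RGB2GRAY)
    k=8;tm=cv2.resize(tm,None,fx=k,fy=k,interpolation=cv2.INTER_CUBIC);im=cv2.resize(im,None,fx=k,fy=k,interpolation=cv2.INTER_CUBIC)
    r=cv2.matchTemplate(im,tm,cv2.TM_CCOEFF_NORMED);_,m,_,l=cv2.minMaxLoc(r);return m,np.array(l)/k-8
for n,a,b,box in(("scene",s0,s,(315,153,328,164)),("top",t0,t,(148,211,165,230))):
    m,d=shift(a["color"],b["color"],box);print(n,m,d)
    X=np.array([.529,.259,.124])
    for h in(.004,.006,.008):
        # tips about +y feet: 265 mm away; lug 112 high -> moves towards +y by ~h*0.45
        dx=-h*112/265
        v=np.array([np.cos(np.radians(80.8)),np.sin(np.radians(80.8))])
        Y=X+np.r_[-v*dx,h]; print(h,proj(a,Y)-proj(a,X))
o=ctrl.get_obs();print(o["t"],o["tool_pos"],o["contact_force"])
```

```text
scene 0.9265095591545105 [ 0.5  -1.75]
0.004 [ 0.60129256 -1.07558856]
0.006 [ 0.90270635 -1.61480632]
0.008 [ 1.20463306 -2.15497553]
top 0.9418487548828125 [-1.125 -0.375]
0.004 [-0.99673524 -0.31947701]
0.006 [-1.49737929 -0.47998916]
0.008 [-1.99954923 -0.64102013]
18.55 [0.50068451 0.0734343  0.03935129] [-8.78490455 -0.54045834 21.79986755]
```

Run:
```python
from h import *
P0=pickle.load(open("p0.pkl","rb"));_,_,s,t=pickle.load(open("w13.pkl","rb"))
P3=pickle.load(open("w12.pkl","rb"))
X=np.array([.529,.259,.124]);v=np.r_[np.cos(np.radians(80.8)),np.sin(np.radians(80.8))]
for n,pre,b,boxes in(("scene",[P0["scene"],P3[2]],s,[(313,151,330,162),(309,140,330,162),(316,154,328,163)]),("top",[P0["top"],P3[3]],t,[(145,208,166,232),(150,213,163,228)])):
  for a in pre:
    for x0,y0,x1,y1 in boxes:
        A=cv2.cvtColor(a["color"],cv2.COLOR_RGB2GRAY)[y0:y1,x0:x1];B=cv2.cvtColor(b["color"],cv2.COLOR_RGB2GRAY)
        W=np.float32([[1,0,x0+(0 if n=="scene" else -1)],[0,1,y0-(1.5 if n=="scene" else 0)]])
        try:
            cc,W=cv2.findTransformECC(A,B,W,cv2.MOTION_TRANSLATION,(3,200,1e-5),None,3)
            d=W[:,2]-[x0,y0]
            hs=np.arange(0,.015,.0002);e=[np.linalg.norm(proj(a,X+np.r_[v*h*.42,h])-proj(a,X)-d) for h in hs]
            print(n,round(cc,3),d.round(2),"h",hs[np.argmin(e)],min(e).round(2))
        except Exception as ex: print(n,"fail")
```

```text
scene 0.989 [ 0.38 -1.62] h 0.005200000000000001 0.46
scene 0.967 [ 0.51 -1.42] h 0.0048000000000000004 0.25
scene 0.946 [ 0.34 -1.58] h 0.005 0.47
scene 0.989 [ 0.38 -1.61] h 0.005200000000000001 0.45
scene 0.967 [ 0.53 -1.43] h 0.0048000000000000004 0.24
scene 0.946 [ 0.36 -1.6 ] h 0.005200000000000001 0.47
top 0.977 [-0.89 -0.39] h 0.0038 0.1
top 0.944 [-1.06 -0.43] h 0.0044 0.09
top 0.978 [-0.89 -0.39] h 0.0038 0.1
top 0.944 [-1.07 -0.41] h 0.0044 0.06
```

Run:
```python
from h import *
P0=pickle.load(open("p0.pkl","rb"));s,t=P0["scene"],P0["top"]
X=np.array([.529,.259,.124])
def J(c): return np.array([(proj(c,X+e)-proj(c,X))/.001 for e in np.eye(3)*.001]).T
A=np.vstack([J(s),J(t)])
for d in([.38,-1.61,-.89,-.39],[.34,-1.58,-1.06,-.42],[.52,-1.43,-.9,-.4]):
    r=np.linalg.lstsq(A,np.array(d),rcond=None);print(r[0]*1000,np.sqrt(r[1]))
```

```text
[0.13602661 0.90187856 6.12811069] [0.05961564]
[0.1533874  1.148509   6.05397418] [0.19639178]
[0.29045871 1.17756854 5.43996269] [0.01993657]
```

Run:
```python
from h import *
from station import ctrl
o,p,s,t=pickle.load(open("w13.pkl","rb"));T=wristT(o,p)
g=lambda x,y:(x/1.5625,y/1.5625)
A=onz(p,g(300,306),.008,T);B=onz(p,g(490,300),.008,T);C=onz(p,g(273,0),.008,T);D=onz(p,g(498,0),.008,T)
m=(A+B)/2;n=(C+D)/2
w=A-B;y2=np.arctan2(w[1],w[0])-np.pi/2
d=n-m;d/=np.linalg.norm(d);print("yaw",np.degrees(np.arctan2(d[1],d[0])),np.degrees(y2),"width",np.linalg.norm(w),np.linalg.norm(C-D),"saddle",m+.168*d, m[:2]+.168*np.array([np.cos(y2),np.sin(y2)]))
o=ctrl.get_obs();print(o["t"],o["tool_pos"],o["contact_force"])
```

```text
yaw 83.09512182612082 83.30615954316848 width 0.06952968079857719 0.06938330151132531 saddle [0.52584097 0.26049297 0.008     ] [0.52522652 0.26056623]
18.55 [0.50068451 0.0734343  0.03935129] [-8.78490455 -0.54045834 21.79986755]
```

Run:
```python
from station import ctrl
print(ctrl.finish_job()); o=ctrl.get_obs(); print(o["t"],o["tool_pos"],o["contact_force"])
```

```text
the job is handed in; nothing more can be done
None
the job is handed in; nothing more can be done
```

I carried the jack over by its lever socket, stood it on the bench under the round-ended lug and let go. I then pumped three full strokes and handed the job in at 18.6 s with the third held down. No verdict came back.

**Last checks before handing in:**
- **Lever:** held down with about 22 N. The finger end was at 39.4 mm, against 39 mm for fully down.
- **Lug rise:** about 5.4–6.1 mm when both cameras are fitted together. Single-camera fits were lower: 4.8–5.2 mm from the scene camera and 3.8–4.4 mm from the top camera. Those used an assumed swing of the lug that the joint fit did not support. The joint fit agrees with the 6 mm expected for three strokes, but the margin above the 4 mm minimum is only about 1.5–2 mm.
- **Saddle centring:** about 1.4 mm off the lug just before release, and about 4 mm off at the end. The limits are 10 mm when placed and 12 mm at the end.
- **Jack and surroundings:** the jack looked flat in the pictures, and the arm was only on the lever grip. I never moved near the other things on the bench and did not re-measure them.

**What was not clean:** the first two strokes ended harder than intended, at 41 N and 56 N on the fingers with a sideways component of about 20 N. That turned the jack by about 1.5° and shifted its saddle by about 2.5 mm. I made the third stroke more gently, but it still held about 9 N sideways on the lever.

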